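Tip out the drying balls and hang up the scoop

ROBOT

A 7-joint arm with a two-finger parallel gripper is mounted at the origin on the work surface. World frame = base frame: x ahead of the robot, y to its left, z up, the work surface at z = 0. Lengths are in m, angles in rad, forces in N, time in s.
With the tool pointing down it reaches from about 0.4 to 0.85 m from the base axis. Payload 10.4 kg.
Tool frame: the origin (TCP) lies between the finger pads; the fingertips stand 8 mm ahead of it and the grasp point (between the pads) lies 11 mm behind it; z points along the fingers, x is the direction in which the jaws open and shut, and the axes are right-handed (so a half turn about z gives the same grasp; the last joint's range is limited). The gripper opens to 87 mm and grips with 3 to 60 N. Pads are 19 mm wide; open, the fingers measure 117 mm over their backs; the gripper's body (75 mm by 190 mm) begins 51 mm behind the grasp point.
Start: joints at [1.294, 0.332, -0.065, 1.46, 0.022, 1.35, -0.088], TCP at [0.157, -0.605, 0.231] pointing down, gripper open.
Joint ranges: [-2.6, 2.6], [-0.5, 2.12], [-1.47, 1.34], [0.16, 2.42], [-1.27, 4.41], [0.06, 2.06], [-2.6, 2.6]. Speed limits (rad/s): [2.22, 2.22, 2.79, 2.79, 3.14, 3.14, 3.14].

INTERFACE

Orientations are given as a unit quaternion [x, y, z, w].
In Python, from bench import r, viewer gives the robot as it stands.
- The arm moves only by the tool apply_moves, never from a script. Its argument "increments" is a list of rows, each an object with "grip": the closure in counts, from 0 (fully open) to 255 (shut); "xyz": the shift along the tool's x, y, z in mm, a list of three; "rotation": the turn, a rotation vector about the tool's x, y, z in degrees, a list of three. A call has 1 to 5 rows; each row is the pose to reach, as a shift and turn from the pose measured when the call began, along the tool's axes at that moment; what a row does not reach only later rows make up. A row lasts 1/8 s, in which the tool goes at most 62.5 mm and 10.7 degrees, less where a joint would pass 70% of its speed; a pose out of reach is approached as far as the arm can. A call with a gripper value outside its range is refused whole. The fingers move at their own pace and stop on an object; "squeeze" is the grip in N (left out, the last holds). Time passes only in rows, so rows that repeat a pose let the fingers close. It gives the time, the measured TCP pose, the force and the opening at its end, in the units of the state.
- r.read_state(): the state, without advancing time (a new reading comes with each control period).
- viewer.camera(name): name is "side" or "top"; returns a dict with "img" (400x640x3 uint8, blue, green, red), "range_z" (400x640 float32, m along the optical axis (not along the pixel's ray), 0 where there is no reading), "vertical_fov" (degrees; the focal length in pixels is half the picture's height over the tangent of half this angle, whatever the lens; pixels are square), "cx", "cy" (the principal point, pixels), "D" ([k1, k2, p1, p2, k3] as OpenCV has them; the pictures are not rectified), "rvec" (rotation vector, rad) and "tvec" (3), from world to camera coordinates, as OpenCV has them. Camera axes: x right, y down, z forward; pixel columns grow to the right and rows downward; lengths in m; the calibration is good to about 2 mm. A picture is of the moment at which its call begins.
- r.close_job(): hands the job in, once; it reports no verdict.
The state is a dict: "time": time; "joint_positions": joint angles; "joint_vel": joint speeds; "joint_torque": joint torques, N m; "ee_pos": TCP position; "eef_rot": TCP orientation; "ft_force": force on the tool from outside, world axes, zero at the start; "torque": the same for the moment, N m; "width": finger opening in m.
Only numpy, scipy, OpenCV 4.12 (cv2) and the standard library are available. Lean on these libraries where they do the work, as an engineer would, in place of code of your own. Each camera call takes 0.05 s, during which the arm holds its last target.

TASK

Tip the three orange drying-agent balls from the blue scoop into the white jar, without touching the balls with the gripper. Then hang the scoop by the eye of its handle on the empty peg, the one with the green collar, let it slide all the way down to the collar and leave it hanging at rest. Keep the jar standing and leave the bottle and the black slide box where they are.

Things in the scene. Friction and masses are not known exactly. Their poses are not given: they have to be found in the camera images.
- scoop: Blue plastic scoop, 198 long, 0.11 kg, flat on the table, handle away from the robot. Origin: centre of the bowl's underside; x along the handle to the eye, y across, z up. Bowl 75 (x) by 74 (y), walls 34 high, open at its -x end, inner floor sloping 10 degrees down to the back, where the balls rest. Handle: bar 16 wide (y), z 15 to 33, x 37 to 126.
- scoop_grip (a point): Point to grip: middle of the handle bar's section, at x 83, z 24 in the scoop's frame. Axes as the scoop.
- scoop_eye (a point): Centre of the eye's hole, at half its thickness, at x 142.5, z 24 in the scoop's frame; axes as the scoop. The eye is a square plate 36 by 36 by 18 thick at the handle's end, with a round through hole of 22 diameter along z.
- scoop_lip (a point): Middle of the pouring edge of the bowl's floor, at x -37.5, z 17 in the scoop's frame; the bowl's underside is 17 below it. Axes as the scoop.
- ball0_center (a point): Centre of an orange ball, 20 diameter, 12 g, in the scoop's bowl.
- ball1_center (a point): Centre of the second orange ball, the same.
- ball2_center (a point): Centre of the third orange ball, the same.
- jar: White open round jar, loose, standing on the table: rim 100 outer diameter, 80 high, wall 4, about 0.35 kg. Origin: centre of its underside, z up.
- peg_green: The empty peg: steel, 13 diameter, 70 long, its last 12 tapering to 6, green band near the tip, green collar of 36 diameter at its root, on a fixed stand (column 16, round foot 100 diameter). Origin: centre of the collar's upper face, 205 above the table; z along the peg to its tip. It leans 40 degrees from vertical, roughly to +y; y is horizontal.
- peg_red: The same peg with a red collar on another fixed stand; taken by a flat steel strainer (fixed) that hangs down on the side it leans to, 155 long, 64 wide. Origin and axes as for the green peg. Obstacle.
- bottle: White bottle, loose, 56 diameter, 100 high. Origin: centre of its underside. Bystander.
- slidebox: Black slide box, loose, 75 by 100 by 35 high. Origin: centre of its underside. Bystander.
Not all that is in view belongs to the job. Of the things shaped like the scoop, the blue one is meant.

How it is judged:
On the way, in this order (a step that is already met when the one before it is completed fails the run):
1. all three balls lie in the jar, which stands upright (z of ball0_center in the frame of jar between 0 and 0.075 m and horizontal distance between each of ball0_center, ball1_center, ball2_center and jar below 0.05 m and z of ball1_center in the frame of jar between 0 and 0.075 m and z of ball2_center in the frame of jar between 0 and 0.075 m and angle between jar's own z axis and vertical below 0.2 rad), for 0.2 s.
2. the scoop's eye is on the green peg, down near its collar (x of scoop_eye in the frame of peg_green between -0.012 and 0.012 m and y of scoop_eye in the frame of peg_green between -0.012 and 0.012 m and z of scoop_eye in the frame of peg_green between 0 and 0.025 m), for 0.2 s.
At the end, for the whole second after the job is handed in: All three balls are in the jar (below its rim, within 50 mm of its axis), the jar stands (tilt under 0.2 rad), and the scoop hangs on the green peg: the eye's centre within 12 mm of the peg's axis in both directions and 0 to 25 mm above the collar, the scoop slower than 0.03 m/s (all of step 1 and all of step 2 and linear speed of scoop below 0.03 m/s); the robot touches nothing.
It fails at once if the gripper's fingers touch a ball (contact force between the fingers and ball0 above 0.3 N or contact force between the fingers and ball1 above 0.3 N or contact force between the fingers and ball2 above 0.3 N).
It fails at once if the jar is knocked over (angle between jar's own z axis and vertical above 0.6 rad).
It fails at once if the bottle or the slide box is shifted by more than 30 mm (distance of any of bottle, slidebox from where it was at the start of the episode above 0.03 m).
It also fails if it takes over 72 s, if anything falls off the work surface, if the arm or the gripper's body presses on something with over 40 N, if the wrist force passes 120 N, or if a joint passes its speed limit or range.

## Working session

There is one attempt and no reset: what is moved stays moved. The work goes in short steps, Python scripts to look and compute and a tool call to move; the robot and the scene stay as the last step left them, time stands still between calls to the robot, and variables do not carry over. Pictures are saved under pics/ and viewed, and the job is handed in when it is done.

Besides the shell and the picture viewer there is one more tool, called after "Emit:" as name([rows], argument=value, ...), one row to a line, values as JSON. apply_moves: Moves the arm, as the interface text tells. Its arguments: {"type":"object","properties":{"increments":{"type":"array","items":{"type":"object","properties":{"grip":{"type":"number"},"xyz":{"type":"array","items":{"type":"number"}},"rotation":{"type":"array","items":{"type":"number"}}}}},"squeeze":{"type":"number"}},"required":["increments"]}

```bash
ls -la; mkdir -p pics
cat > h.py <<'E'
import numpy as np, cv2, pickle
from scipy.spatial.transform import Rotation as R
def cam(name,save=None):
    from bench import viewer
    c=viewer.camera(name)
    if save:
        cv2.imwrite(f'pics/{save}.png',c['img']); pickle.dump(c,open(f'pics/{save}.pkl','wb'))
    return c
def load(s): return pickle.load(open(f'pics/{s}.pkl','rb'))
def K(c):
    h=c['img'].shape[0]; f=h/2/np.tan(np.radians(c['vertical_fov'])/2)
    return np.array([[f,0,c['cx']],[0,f,c['cy']],[0,0,1.]])
def ext(c): return R.from_rotvec(np.ravel(c['rvec'])).as_matrix(), np.ravel(c['tvec'])
def rays(c,uv):
    return cv2.undistortPoints(np.array(uv,float).reshape(-1,1,2),K(c),np.array(c['D'],float)).reshape(-1,2)
def depthpt(c,uv):
    uv=np.array(uv).reshape(-1,2); n=rays(c,uv); Rm,t=ext(c)
    z=np.array([c['range_z'][int(round(v)),int(round(u))] for u,v in uv])
    P=np.c_[n*z[:,None],z]; W=(P-t)@Rm
    W[z==0]=np.nan
    return W
def planept(c,uv,z):
    n=rays(c,uv); Rm,t=ext(c); d=np.c_[n,np.ones(len(n))]@Rm; o=-Rm.T@t
    return o+d*((z-o[2])/d[:,2])[:,None]
def proj(c,P):
    return cv2.projectPoints(np.array(P,float).reshape(-1,1,3),np.array(c['rvec'],float),np.array(c['tvec'],float),K(c),np.array(c['D'],float))[0].reshape(-1,2)
def cloud(c):
    h,w=c['range_z'].shape; u,v=np.meshgrid(np.arange(w),np.arange(h))
    n=rays(c,np.c_[u.ravel(),v.ravel()]); z=c['range_z'].ravel(); Rm,t=ext(c)
    W=(np.c_[n*z[:,None],z]-t)@Rm; W[z==0]=np.nan
    return W.reshape(h,w,3)
E
python3 - <<'E'
from h import *
from bench import r
for n in ('top','side'):
    c=cam(n,n+'0'); Rm,t=ext(c); print(n,-Rm.T@t,Rm.tolist(),c['D'],c['vertical_fov'])
print(r.read_state())
E
```

```text
total 12
drwxr-xr-x  3 agent agent 4096 Dec  6 02:45 .
drwxr-xr-x 23 root  root  4096 Dec  6 02:44 ..
drwxr-xr-x  2 agent agent 4096 Dec  6 02:45 pics
top [ 0.42548359 -0.01880866  1.29030057] [[-0.02883358712545147, -0.9991406258109942, 0.02977640185606936], [-0.9974678935947526, 0.026822368180217777, -0.06586624183033718], [0.06501096446851576, -0.031600164860645465, -0.9973840805224703]] [-0.00860304  0.          0.          0.          0.        ] 53.858545660070156
side [0.2169058  0.65676901 0.91483729] [[-0.9342577283225914, -0.35647110453914604, -0.00953145834341787], [-0.25245652778605926, 0.680055665225452, -0.6883240470686568], [0.251849555583721, -0.6406657816860589, -0.7253407182344537]] [-0.07798295  0.          0.          0.          0.        ] 54.831911528559985
{'time': 0.1, 'joint_positions': array([ 1.29439365,  0.33280663, -0.06467121,  1.46082993,  0.02159303,
        1.34989175, -0.08850721]), 'joint_vel': array([ 0.0007921 , -0.00236157, -0.00078632, -0.00293015,  0.0029255 ,
        0.00162707,  0.00157898]), 'joint_torque': array([ 2.48682751e-03, -6.24547505e+01,  2.56022561e-02, -3.90719390e+01,
       -6.12178724e-02,  3.67193122e-02,  2.61891091e-05]), 'ee_pos': array([ 0.15683182, -0.60467072,  0.22984777]), 'eef_rot': array([ 7.90907512e-01, -6.11935391e-01, -5.07714709e-04, -3.56539188e-04]), 'ft_force': array([-0.38190142,  0.01188018, -0.17844857]), 'torque': array([-0.02056301,  0.0109699 , -0.00275756]), 'width': 0.08700749176022098}
```

View pics/top0.png

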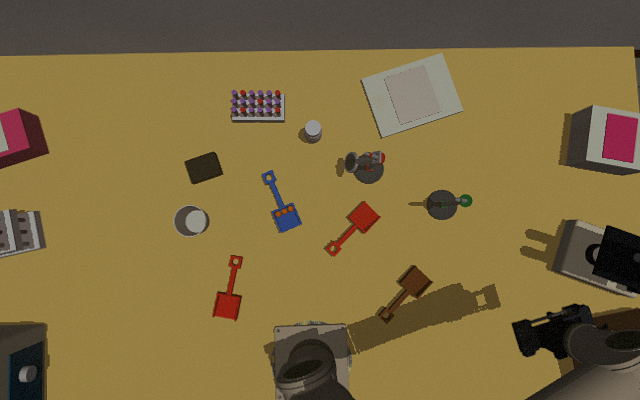

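View pics/side0.png

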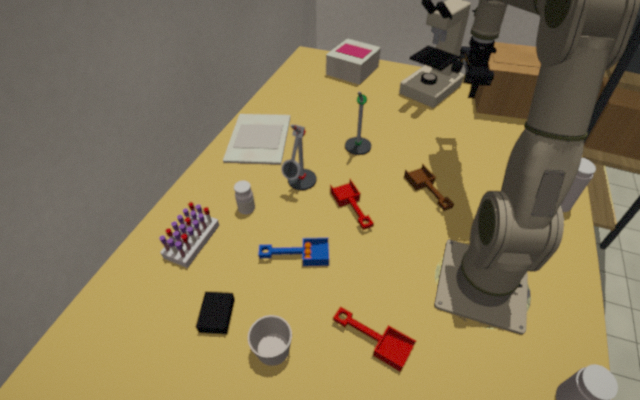

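Run:
```python
from h import *
c=load('top0');s=load('side0')
def crop(c,x0,x1,y0,y1,k,n): cv2.imwrite(f'pics/{n}.png',cv2.resize(c['img'][y0:y1,x0:x1],None,fx=k,fy=k,interpolation=cv2.INTER_CUBIC))
crop(c,250,310,165,240,8,'z1')
crop(c,395,485,170,230,8,'z2')
crop(s,330,400,85,160,8,'z3')
crop(s,250,340,225,280,8,'z4')
```

```text
(no output)
```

View pics/z1.png

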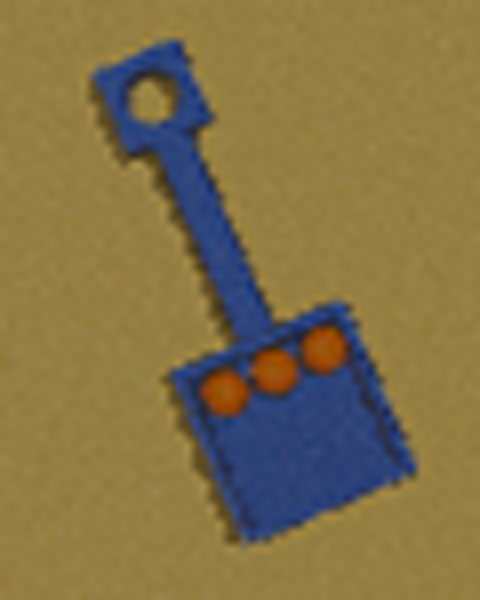

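View pics/z2.png

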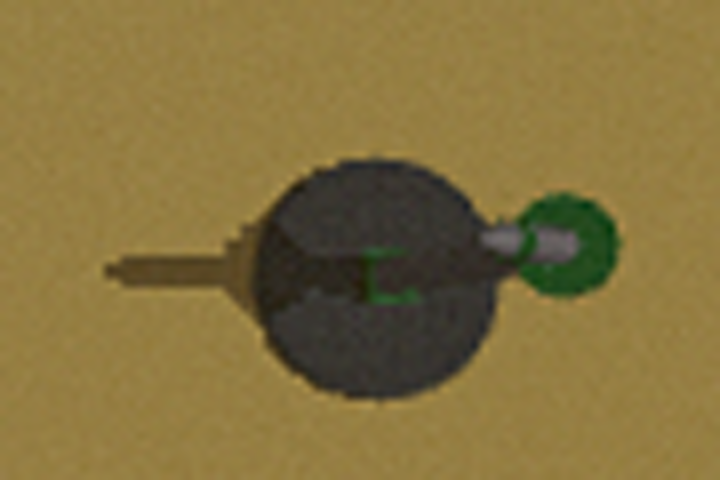

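View pics/z3.png

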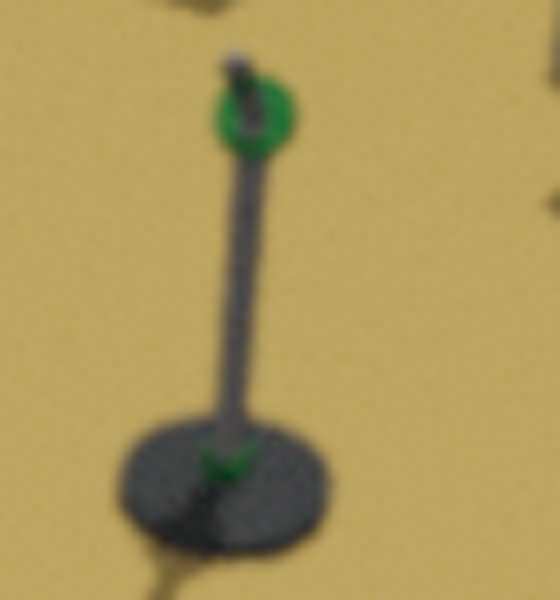

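View pics/z4.png

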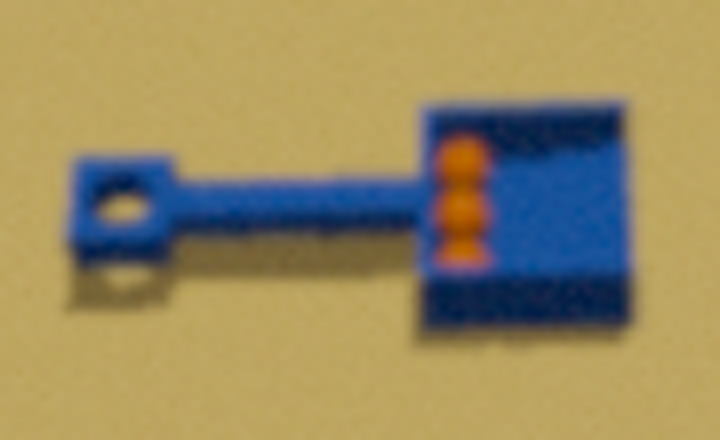

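Run:
```python
from h import *
np.set_printoptions(precision=4,suppress=True)
c=load('top0');s=load('side0')
o=np.array([250,165])
def up(p,o): return (np.array(p,float)+.5)/8-.5+np.array(o)
z1=up([(152,97)],(250,165)); print('eye top',planept(c,z1,0.033))
z1s=up([(122,200)],(250,225)); print('eye side',planept(s,z1s,0.033))
b=planept(c,up([(178,372),(342,305),(412,470),(248,540)],(250,165)),.034); print('bowl',b,b.mean(0)); 
d=b[0]+b[1]-b[2]-b[3]; print('bowl dir',np.degrees(np.arctan2(d[1],d[0])), np.linalg.norm(b[0]-b[1]),np.linalg.norm(b[1]-b[2]))
e=planept(c,z1,0.033)[0]-b.mean(0); print('dir',np.degrees(np.arctan2(e[1],e[0])),np.linalg.norm(e[:2]))
bs=planept(s,up([(425,105),(625,105),(630,272),(420,272)],(250,225)),.034); print(bs,bs.mean(0))
# depth of eye
# peg
def tri(ua,ub):
    A=[];B=[]
    for cc,u in((c,ua),(s,ub)):
        n=rays(cc,[u])[0];Rm,t=ext(cc);d=Rm.T@np.r_[n,1];d/=np.linalg.norm(d);oo=-Rm.T@t
        M=np.eye(3)-np.outer(d,d);A.append(M);B.append(M@oo)
    p=np.linalg.lstsq(np.vstack(A),np.hstack(B),rcond=None)[0]
    return p,[np.linalg.norm(a@p-b) for a,b in zip(A,B)]
pc=tri(up([(565,245)],(395,170))[0],up([(256,115)],(330,85))[0]);print('collar',pc)
pt=tri(up([(485,239)],(395,170))[0],up([(236,62)],(330,85))[0]);print('tip',pt)
print('foot',planept(c,up([(376,279)],(395,170)),0.005),planept(s,up([(226,487)],(330,85)),0.005))
W=cloud(c); 
hsv=cv2.cvtColor(c['img'],cv2.COLOR_BGR2HSV)
for lab,Wc,cc in(('t',W,c),('s',cloud(s),s)):
  hsv=cv2.cvtColor(cc['img'],cv2.COLOR_BGR2HSV)
  g=(hsv[...,0]>50)&(hsv[...,0]<85)&(hsv[...,1]>90)&(hsv[...,2]>40)&(np.nan_to_num(Wc[...,2])>.15)&(np.nan_to_num(Wc[...,2])<.3)
  p=Wc[g]; print(lab,g.sum(),p.mean(0),p.min(0),p.max(0))
  # things heights
  ang=np.linspace(0,6.28,4)
# jar rim & bottle & box by depth cloud
for nm,(u0,u1,v0,v1) in dict(jar=(165,220,195,245),box=(178,230,145,190),bottle=(295,330,112,150),red=(330,400,140,190)).items():
  P=W[v0:v1,u0:u1].reshape(-1,3);P=P[P[:,2]>.012]; hi=P[P[:,2]>P[:,2].max()-.012]
  print(nm,P.min(0),P.max(0),'top',hi.min(0),hi.max(0),(hi.min(0)+hi.max(0))/2)
```

```text
eye top [[0.5916 0.1188 0.033 ]]
eye side [[0.5925 0.1209 0.033 ]]
bowl [[0.4812 0.1106 0.034 ]
 [0.5061 0.0448 0.034 ]
 [0.4396 0.0186 0.034 ]
 [0.4138 0.0842 0.034 ]] [0.4602 0.0646 0.034 ]
bowl dir 21.427864460007672 0.0702815373202852 0.07147825436076352
dir 22.43107079493158 0.14221143999702057
[[0.5086 0.0456 0.034 ]
 [0.4415 0.0206 0.034 ]
 [0.4154 0.0874 0.034 ]
 [0.4828 0.1126 0.034 ]] [0.4621 0.0666 0.034 ]
collar (array([ 0.4901, -0.4465,  0.2039]), [np.float64(0.0009155567138531531), np.float64(0.0009155567138527348)])
tip (array([ 0.489 , -0.3991,  0.2566]), [np.float64(0.00013665451626850426), np.float64(0.00013665451626818255)])
foot [[ 0.4889 -0.4453  0.005 ]] [[ 0.4908 -0.4443  0.005 ]]
t 91 [ 0.4885 -0.4459  0.211 ] [ 0.4726 -0.4585  0.1955] [ 0.5065 -0.4145  0.2507]
s 45 [ 0.4885 -0.4388  0.2066] [ 0.477  -0.4556  0.1944] [ 0.5041 -0.4022  0.2455]
jar [0.4098 0.3092 0.0124] [0.5051 0.4072 0.0846] top [0.4098 0.3092 0.0727] [0.5051 0.4072 0.0846] [0.4574 0.3582 0.0787]
box [0.5786 0.2715 0.012 ] [0.679  0.3856 0.0425] top [0.5804 0.2728 0.0305] [0.679  0.3856 0.0425] [0.6297 0.3292 0.0365]
bottle [ 0.7033 -0.053   0.0128] [0.7554 0.0021 0.1056] top [ 0.708  -0.0488  0.0938] [ 0.7554 -0.0025  0.1056] [ 0.7317 -0.0257  0.0997]
red [ 0.5654 -0.2541  0.012 ] [ 0.6581 -0.12    0.2637] top [ 0.6115 -0.174   0.2521] [ 0.6218 -0.1598  0.2637] [ 0.6166 -0.1669  0.2579]
```

```bash
cat >> h.py <<'E'
def scoopR(psi,alpha,roll=0):
    # columns: scoop axes; psi azimuth deg of handle, alpha deg handle up
    return (R.from_euler('z',psi,degrees=True)*R.from_euler('y',-alpha,degrees=True)*R.from_euler('x',roll,degrees=True)).as_matrix()
S2T=np.array([[0,1,0],[1,0,0],[0,0,-1.]])  # tool axes in scoop frame as columns: x=sy,y=sx,z=-sz
TCP_S=np.array([.083,0,.024-.011])  # TCP in scoop frame
LIP=np.array([-.0375,0,.017]); EYE=np.array([.1425,0,.024]); GRIP=np.array([.083,0,.024])
def tcp_for(Rs,pt,w):
    "tool pose such that scoop point pt is at world w"
    return w+Rs@(TCP_S-pt), Rs@S2T
def state():
    from bench import r
    s=r.read_state(); return s,np.array(s['ee_pos']),R.from_quat(s['eef_rot']).as_matrix()
def plan(p1,R1,grip,mm=40,deg=10,n=5,frac=None):
    s,p,Rm=state()
    d=Rm.T@(p1-p)*1000; rv=R.from_matrix(Rm.T@R1).as_rotvec(degrees=True)
    N=max(np.linalg.norm(d)/mm,np.linalg.norm(rv)/deg,1e-6); N=int(np.ceil(N))
    print('t',s['time'],'p',np.round(p,4),'w',round(s['width'],4),'F',np.round(s['ft_force'],1),'q',np.round(s['joint_positions'],2),'full d',np.round(d,1),'rv',np.round(rv,1),'N',N)
    rows=[]
    for i in range(1,min(n,N)+1):
        f=i/N
        rows.append('{"grip":%d,"xyz":[%.1f,%.1f,%.1f],"rotation":[%.1f,%.1f,%.1f]}'%((grip,)+tuple(d*f)+tuple(rv*f)))
    print('['+',\n'.join(rows)+']')
E
python3 - <<'E'
from h import *
# waypoint: half-way yaw
p,Rt=tcp_for(scoopR(22,0),GRIP,np.array([.538,.0966,.27]))
s,p0,R0=state()
psi0=np.degrees(np.arctan2(R0[1,1],R0[0,1]));print(psi0)
for k in (1,2,3,4):
    f=k/4; print(k); q=p0+(p-p0)*f; print(np.round(q,3), psi0+(22-psi0+0)*f)
plan(p0+(p-p0)*.25,scoopR(psi0+187.4*.25,0)@S2T,0,mm=60,deg=10.5)
E
```

```text
-165.45916754717592
1
[ 0.252 -0.429  0.237] -118.59437566038194
2
[ 0.347 -0.254  0.244] -71.72958377358796
3
[ 0.443 -0.079  0.252] -24.864791886793967
4
[0.538 0.097 0.259] 22.0
t 0.1 p [ 0.1568 -0.6047  0.2298] w 0.087 F [-0.4  0.  -0.2] q [ 1.29  0.33 -0.06  1.46  0.02  1.35 -0.09] full d [-145.8 -136.3   -7.1] rv [ -0.    0.1 -46.8] N 5
[{"grip":0,"xyz":[-29.2,-27.3,-1.4],"rotation":[-0.0,0.0,-9.4]},
{"grip":0,"xyz":[-58.3,-54.5,-2.8],"rotation":[-0.0,0.0,-18.7]},
{"grip":0,"xyz":[-87.5,-81.8,-4.3],"rotation":[-0.0,0.0,-28.1]},
{"grip":0,"xyz":[-116.6,-109.0,-5.7],"rotation":[-0.0,0.1,-37.5]},
{"grip":0,"xyz":[-145.8,-136.3,-7.1],"rotation":[-0.0,0.1,-46.8]}]
```

Emit:
apply_moves([
  {"grip": 0,"xyz": [-29,-27,-4],"rotation": [0,0,-9.4]},
  {"grip": 0,"xyz": [-58,-54,-8],"rotation": [0,0,-18.7]},
  {"grip": 0,"xyz": [-87,-82,-12],"rotation": [0,0,-28]},
  {"grip": 0,"xyz": [-117,-109,-16],"rotation": [0,0,-37.5]},
  {"grip": 0,"xyz": [-146,-136,-20],"rotation": [0,0,-47]},
])

```text
time: 0.72
ee_pos: [0.2522, -0.4278, 0.2498]
eef_rot: [0.97, -0.243, -0.001, -0.001]
ft_force: [0.4, 0.1, 0.0]
width: 0.087
```

Run:
```python
from h import *
plan(np.array([.36,-.254,.25]),scoopR(-71.7,0)@S2T,0,mm=60,deg=10.5)
```

```text
t 0.725 p [ 0.2522 -0.4278  0.2498] w 0.087 F [0.4 0.1 0. ] q [ 1.2   0.05 -0.26  1.75  0.01  1.34  0.44] full d [  13.1 -204.1    0. ] rv [ -0.1   0.1 -46.4] N 5
[{"grip":0,"xyz":[2.6,-40.8,0.0],"rotation":[-0.0,0.0,-9.3]},
{"grip":0,"xyz":[5.2,-81.6,0.0],"rotation":[-0.0,0.0,-18.6]},
{"grip":0,"xyz":[7.8,-122.5,0.0],"rotation":[-0.1,0.0,-27.9]},
{"grip":0,"xyz":[10.5,-163.3,0.0],"rotation":[-0.1,0.0,-37.2]},
{"grip":0,"xyz":[13.1,-204.1,0.0],"rotation":[-0.1,0.1,-46.4]}]
```

Emit:
apply_moves([
  {"grip": 0,"xyz": [2.6,-41,0],"rotation": [0,0,-9.3]},
  {"grip": 0,"xyz": [5,-82,0],"rotation": [0,0,-18.6]},
  {"grip": 0,"xyz": [8,-122,0],"rotation": [0,0,-28]},
  {"grip": 0,"xyz": [10,-163,0],"rotation": [0,0,-37]},
  {"grip": 0,"xyz": [13,-204,0],"rotation": [0,0,-46.4]},
])

```text
time: 1.35
ee_pos: [0.3602, -0.2528, 0.2499]
eef_rot: [0.987, 0.161, -0.0, -0.001]
ft_force: [0.7, -0.5, -0.6]
width: 0.0871
```

Run:
```python
from h import *
plan(np.array([.45,-.079,.25]),scoopR(-24.9,0)@S2T,0,mm=60,deg=10.5)
```

```text
t 1.35 p [ 0.3602 -0.2528  0.2499] w 0.0871 F [ 0.7 -0.5 -0.6] q [ 1.01 -0.07 -0.47  1.86 -0.03  1.34  0.87] full d [ 140.4 -136.2    0. ] rv [ -0.1  -0.  -46.5] N 5
[{"grip":0,"xyz":[28.1,-27.2,0.0],"rotation":[-0.0,-0.0,-9.3]},
{"grip":0,"xyz":[56.2,-54.5,0.0],"rotation":[-0.0,-0.0,-18.6]},
{"grip":0,"xyz":[84.2,-81.7,0.0],"rotation":[-0.1,-0.0,-27.9]},
{"grip":0,"xyz":[112.3,-108.9,0.0],"rotation":[-0.1,-0.0,-37.2]},
{"grip":0,"xyz":[140.4,-136.2,0.0],"rotation":[-0.1,-0.0,-46.5]}]
```

Emit:
apply_moves([
  {"grip": 0,"xyz": [28,-27,0],"rotation": [0,0,-9.3]},
  {"grip": 0,"xyz": [56,-54,0],"rotation": [0,0,-18.6]},
  {"grip": 0,"xyz": [84,-82,0],"rotation": [0,0,-28]},
  {"grip": 0,"xyz": [112,-109,0],"rotation": [0,0,-37]},
  {"grip": 0,"xyz": [140,-136,0],"rotation": [0,0,-46.5]},
])

```text
time: 1.98
ee_pos: [0.4499, -0.0781, 0.2499]
eef_rot: [0.842, 0.54, -0.0, -0.001]
ft_force: [-0.0, 0.1, 0.5]
width: 0.087
```

Run:
```python
from h import *
plan(np.array([.538,.0966,.15]),scoopR(22,0)@S2T,0,mm=60,deg=10.5)
```

```text
t 1.975 p [ 0.4499 -0.0781  0.2499] w 0.087 F [-0.   0.1  0.5] q [ 0.78 -0.02 -0.68  1.82 -0.01  1.34  1.24] full d [195.5   7.4 100. ] rv [ -0.1  -0.1 -46.6] N 5
[{"grip":0,"xyz":[39.1,1.5,20.0],"rotation":[-0.0,-0.0,-9.3]},
{"grip":0,"xyz":[78.2,3.0,40.0],"rotation":[-0.0,-0.0,-18.7]},
{"grip":0,"xyz":[117.3,4.4,60.0],"rotation":[-0.0,-0.0,-28.0]},
{"grip":0,"xyz":[156.4,5.9,80.0],"rotation":[-0.1,-0.1,-37.3]},
{"grip":0,"xyz":[195.5,7.4,100.0],"rotation":[-0.1,-0.1,-46.6]}]
```

Emit:
apply_moves([
  {"grip": 0,"xyz": [39,1.5,20],"rotation": [0,0,-9.3]},
  {"grip": 0,"xyz": [78,3,40],"rotation": [0,0,-18.7]},
  {"grip": 0,"xyz": [117,4.4,60],"rotation": [0,0,-28]},
  {"grip": 0,"xyz": [156,6,80],"rotation": [0,0,-37.3]},
  {"grip": 0,"xyz": [195.5,7.4,100],"rotation": [0,0,-46.6]},
])

```text
time: 2.6
ee_pos: [0.5384, 0.0975, 0.1491]
eef_rot: [0.558, 0.83, 0.0, -0.001]
ft_force: [-0.1, -0.4, -0.4]
width: 0.0872
```

Run:
```python
from h import *
cam('top','top1');cam('side','side1')
p,Rt=tcp_for(scoopR(22,0),GRIP,np.array([.538,.0966,.024])); print(p)
plan(p,Rt,0,mm=35,deg=10.5)
```

```text
[0.538  0.0966 0.013 ]
t 2.7 p [0.5372 0.1008 0.1476] w 0.087 F [-0.9  0.3 -0.1] q [ 0.47  0.35 -0.87  1.74  0.28  1.19  1.49] full d [ -4.9  -0.4 134.6] rv [-0.2 -0.3  0.5] N 4
[{"grip":0,"xyz":[-1.2,-0.1,33.6],"rotation":[-0.0,-0.1,0.1]},
{"grip":0,"xyz":[-2.5,-0.2,67.3],"rotation":[-0.1,-0.2,0.2]},
{"grip":0,"xyz":[-3.7,-0.3,100.9],"rotation":[-0.1,-0.3,0.4]},
{"grip":0,"xyz":[-4.9,-0.4,134.6],"rotation":[-0.2,-0.3,0.5]}]
```

View pics/side1.png

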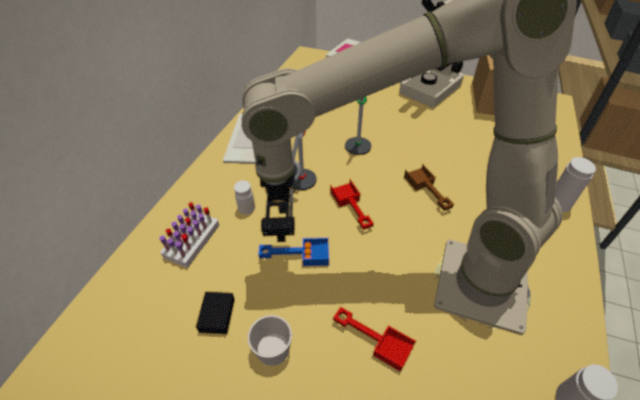

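Emit:
apply_moves([
  {"grip": 0,"xyz": [-1.2,-0.1,30],"rotation": [0,0,0.1]},
  {"grip": 0,"xyz": [-3,-0.2,60],"rotation": [0,-0.2,0.3]},
  {"grip": 0,"xyz": [-4.5,-0.3,80],"rotation": [0,-0.3,0.5]},
  {"grip": 0,"xyz": [-4.9,-0.4,90],"rotation": [-0.2,-0.3,0.5]},
  {"grip": 0,"xyz": [-4.9,-0.4,90],"rotation": [-0.2,-0.3,0.5]},
])

```text
time: 3.32
ee_pos: [0.5382, 0.0962, 0.0575]
eef_rot: [0.559, 0.829, 0.0, -0.0]
ft_force: [-0.5, -0.6, -0.4]
width: 0.0867
```

Run:
```python
from h import *
cam('top','top2');c=cam('side','side2')
cv2.imwrite('pics/z5.png',cv2.resize(c['img'][190:290,230:350],None,fx=6,fy=6,interpolation=cv2.INTER_CUBIC))
p,Rt=tcp_for(scoopR(22,0),GRIP,np.array([.538,.0966,.024])); print(p)
plan(p,Rt,0,mm=15,deg=10.5)
```

```text
[0.538  0.0966 0.013 ]
t 3.425 p [0.5388 0.0965 0.0585] w 0.0867 F [-0.  -0.8  0.8] q [ 0.42  0.46 -0.82  1.82  0.38  1.03  1.41] full d [ 0.3 -0.8 45.5] rv [ 0.1 -0.  -0. ] N 4
[{"grip":0,"xyz":[0.1,-0.2,11.4],"rotation":[0.0,-0.0,-0.0]},
{"grip":0,"xyz":[0.2,-0.4,22.7],"rotation":[0.1,-0.0,-0.0]},
{"grip":0,"xyz":[0.3,-0.6,34.1],"rotation":[0.1,-0.0,-0.0]},
{"grip":0,"xyz":[0.3,-0.8,45.5],"rotation":[0.1,-0.0,-0.0]}]
```

View pics/z5.png

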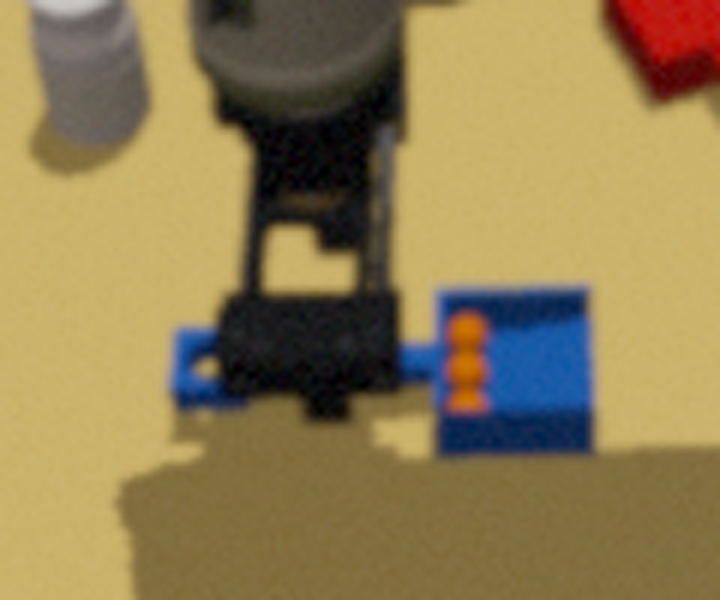

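View pics/top2.png

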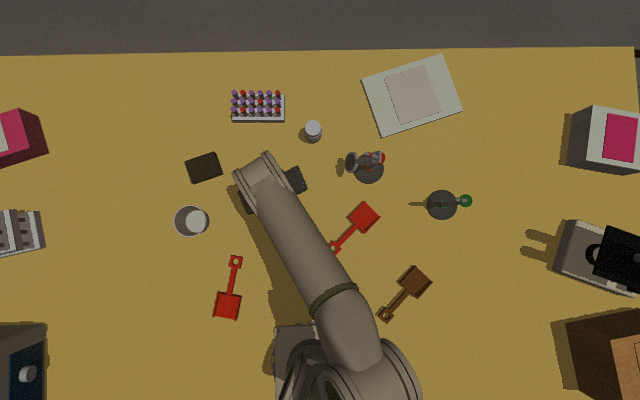

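Emit:
apply_moves([
  {"grip": 0,"xyz": [0.1,-0.3,12],"rotation": [0,0,0]},
  {"grip": 0,"xyz": [0.2,-0.5,24],"rotation": [0,0,0]},
  {"grip": 0,"xyz": [0.3,-0.8,36],"rotation": [0,0,0]},
  {"grip": 0,"xyz": [0.3,-0.8,45.5],"rotation": [0,0,0]},
  {"grip": 0,"xyz": [0.3,-0.8,45.5],"rotation": [0,0,0]},
], squeeze=20)

```text
time: 4.05
ee_pos: [0.5374, 0.0966, 0.012]
eef_rot: [0.559, 0.829, 0.0, -0.0]
ft_force: [0.0, 0.5, 0.7]
width: 0.0872
```

Run:
```python
from h import *
p,Rt=tcp_for(scoopR(22,0),GRIP,np.array([.538,.0966,.024])); print(p)
plan(p,Rt,0,mm=15,deg=10.5)
```

```text
[0.538  0.0966 0.013 ]
t 4.05 p [0.5374 0.0966 0.012 ] w 0.0872 F [0.  0.5 0.7] q [ 0.39  0.52 -0.78  1.85  0.44  0.95  1.37] full d [-0.2  0.5 -1. ] rv [ 0. -0. -0.] N 1
[{"grip":0,"xyz":[-0.2,0.5,-1.0],"rotation":[0.0,-0.0,-0.0]}]
```

Emit:
apply_moves([
  {"grip": 150,"xyz": [-0.2,0.5,-1],"rotation": [0,0,0]},
  {"grip": 180,"xyz": [-0.2,0.5,-1],"rotation": [0,0,0]},
  {"grip": 200,"xyz": [-0.2,0.5,-1],"rotation": [0,0,0]},
  {"grip": 220,"xyz": [-0.2,0.5,-1],"rotation": [0,0,0]},
  {"grip": 255,"xyz": [-0.2,0.5,-1],"rotation": [0,0,0]},
], squeeze=20)

```text
time: 4.68
ee_pos: [0.538, 0.0966, 0.0131]
eef_rot: [0.559, 0.829, 0.0, -0.0]
ft_force: [-0.6, 0.3, 0.3]
width: 0.0447
```

Emit:
apply_moves([
  {"grip": 255,"xyz": [0,0,0],"rotation": [0,0,0]},
  {"grip": 255,"xyz": [0,0,0],"rotation": [0,0,0]},
  {"grip": 255,"xyz": [0,0,0],"rotation": [0,0,0]},
], squeeze=55)

```text
time: 5.05
ee_pos: [0.538, 0.0966, 0.0131]
eef_rot: [0.559, 0.829, 0.0, -0.0]
ft_force: [0.5, -1.1, 0.6]
width: 0.0155
```

Run:
```python
from h import *
s,p,Rt=state(); print(p,s['width'],s['ft_force'],s['torque'])
c=cam('side','side3')
cv2.imwrite('pics/z6.png',cv2.resize(c['img'][190:290,230:350],None,fx=6,fy=6,interpolation=cv2.INTER_CUBIC))
```

```text
[0.53797016 0.09660158 0.01309639] 0.015493697971667681 [ 0.54776551 -1.06164471  0.5831456 ] [ 0.01053705 -0.1631404   0.08438919]
```

View pics/z6.png

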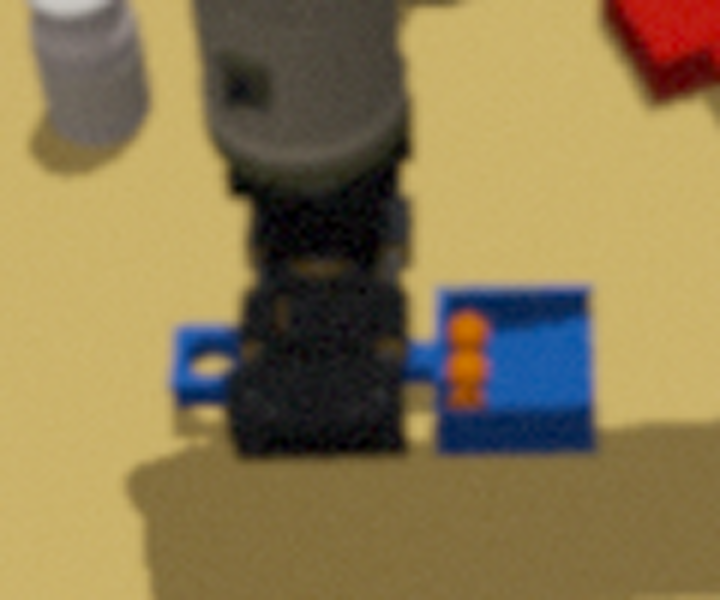

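Emit:
apply_moves([
  {"grip": 255,"xyz": [0,0,-4],"rotation": [0,0,0]},
  {"grip": 255,"xyz": [0,0,-14],"rotation": [0,0,0]},
  {"grip": 255,"xyz": [0,0,-28],"rotation": [0,0,0]},
  {"grip": 255,"xyz": [0,0,-44],"rotation": [0,0,0]},
  {"grip": 255,"xyz": [0,0,-60],"rotation": [0,0,0]},
])

```text
time: 5.72
ee_pos: [0.5382, 0.0966, 0.0746]
eef_rot: [0.559, 0.829, 0.001, 0.0]
ft_force: [-0.1, -0.2, -1.5]
width: 0.0156
```

Run:
```python
from h import *
s,p,Rt=state(); print(p,s['width'],s['ft_force'],s['torque'])
c=cam('side','side4')
cv2.imwrite('pics/z7.png',cv2.resize(c['img'][180:280,230:350],None,fx=6,fy=6,interpolation=cv2.INTER_CUBIC))
```

```text
[0.53822415 0.09658384 0.07461085] 0.015555394686613482 [-0.12101783 -0.17075876 -1.52357609] [ 0.10529722 -0.20867716 -0.01782735]
```

View pics/z7.png

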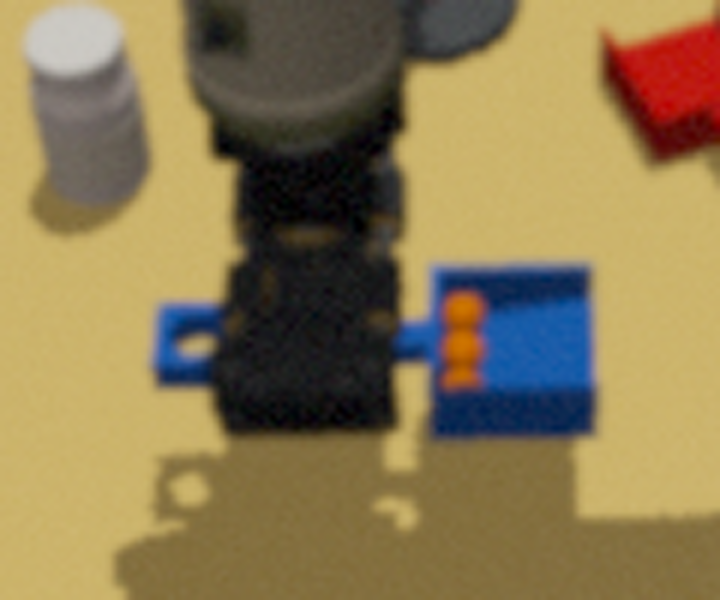

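```bash
cat >> h.py <<'E'
def wire(c,Rs,o,name,box,k=6):
    img=cv2.resize(c['img'][box[2]:box[3],box[0]:box[1]],None,fx=k,fy=k,interpolation=cv2.INTER_CUBIC)
    def pr(P): 
        q=proj(c,np.asarray(P)@Rs.T+o); return np.int32(((q-np.array([box[0],box[2]]))+.5)*k-.5)
    x,y=.0375,.037
    for z in (0,.034): cv2.polylines(img,[pr([[-x,-y,z],[x,-y,z],[x,y,z],[-x,y,z]])],True,(255,255,0) if z else (255,0,255),1)
    for z in (.015,.033):
        cv2.polylines(img,[pr([[.1245,-.018,z],[.1605,-.018,z],[.1605,.018,z],[.1245,.018,z]])],True,(0,255,255) if z>.02 else (0,128,255),1)
        a=np.linspace(0,2*np.pi,40); cv2.polylines(img,[pr(np.c_[.1425+.011*np.cos(a),.011*np.sin(a),a*0+z])],True,(255,255,255),1)
    cv2.polylines(img,[pr([[.037,-.008,.033],[.126,-.008,.033],[.126,.008,.033],[.037,.008,.033]])],True,(0,255,0),1)
    cv2.imwrite(f'pics/{name}.png',img)
def scoop_from_tool(p,Rm):
    Rs=Rm@S2T.T; return Rs,p-Rs@TCP_S
E
python3 - <<'E'
from h import *
s,p,Rm=state(); Rs,o=scoop_from_tool(p,Rm); print(o, p)
wire(load('side4'),Rs,o,'z8',(240,350,200,280),7)
E
```

```text
[0.46236649 0.06585018 0.06323874] [0.53928481 0.09691309 0.07653037]
```

View pics/z8.png

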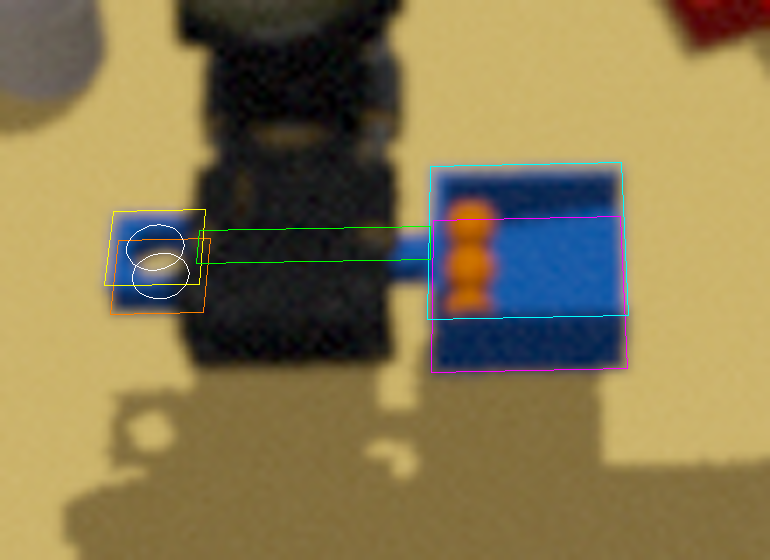

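```bash
cat >> h.py <<'E'
JAR=np.array([.4574,.358,0]); PSI=22
def lipw(off,z,psi=PSI): return JAR+off*np.array([np.cos(np.radians(psi)),np.sin(np.radians(psi)),0])+np.array([0,0,z])
E
python3 - <<'E'
from h import *
p,Rt=tcp_for(scoopR(22,-4),LIP,lipw(.012,.16)); print(p)
plan(p,Rt,255,mm=25,deg=3,n=15)
E
```

```text
[0.57972099 0.40742089 0.14760409]
t 5.775 p [0.5393 0.0969 0.0765] w 0.0154 F [2.2 0.5 0.9] q [ 0.43  0.43 -0.83  1.81  0.36  1.06  1.42] full d [272.8 154.  -70.6] rv [ 4.2  0.  -0. ] N 13
[{"grip":255,"xyz":[21.0,11.8,-5.4],"rotation":[0.3,0.0,-0.0]},
{"grip":255,"xyz":[42.0,23.7,-10.9],"rotation":[0.6,0.0,-0.0]},
{"grip":255,"xyz":[62.9,35.5,-16.3],"rotation":[1.0,0.0,-0.0]},
{"grip":255,"xyz":[83.9,47.4,-21.7],"rotation":[1.3,0.0,-0.0]},
{"grip":255,"xyz":[104.9,59.2,-27.1],"rotation":[1.6,0.0,-0.0]},
{"grip":255,"xyz":[125.9,71.1,-32.6],"rotation":[1.9,0.0,-0.0]},
{"grip":255,"xyz":[146.9,82.9,-38.0],"rotation":[2.3,0.0,-0.0]},
{"grip":255,"xyz":[167.9,94.8,-43.4],"rotation":[2.6,0.0,-0.0]},
{"grip":255,"xyz":[188.8,106.6,-48.9],"rotation":[2.9,0.0,-0.0]},
{"grip":255,"xyz":[209.8,118.5,-54.3],"rotation":[3.2,0.0,-0.0]},
{"grip":255,"xyz":[230.8,130.3,-59.7],"rotation":[3.6,0.0,-0.0]},
{"grip":255,"xyz":[251.8,142.2,-65.2],"rotation":[3.9,0.0,-0.0]},
{"grip":255,"xyz":[272.8,154.0,-70.6],"rotation":[4.2,0.0,-0.0]}]
```

Emit:
apply_moves([
  {"grip": 255,"xyz": [8,2,-15],"rotation": [2,0,0]},
  {"grip": 255,"xyz": [24,8,-32],"rotation": [4,0,0]},
  {"grip": 255,"xyz": [46,17,-48],"rotation": [4.2,0,0]},
  {"grip": 255,"xyz": [70,28,-60],"rotation": [4.2,0,0]},
  {"grip": 255,"xyz": [94,40,-68],"rotation": [4.2,0,0]},
])

```text
time: 6.4
ee_pos: [0.5412, 0.1998, 0.1456]
eef_rot: [0.559, 0.828, -0.029, -0.019]
ft_force: [0.2, -0.7, -0.8]
width: 0.0154
```

Run:
```python
from h import *
p,Rt=tcp_for(scoopR(22,-4),LIP,lipw(.012,.16)); print(p)
plan(p,Rt,255,mm=25,deg=3,n=15)
```

```text
[0.57972099 0.40742089 0.14760409]
t 6.4 p [0.5412 0.1998 0.1456] w 0.0154 F [ 0.2 -0.7 -0.8] q [ 0.23  0.48 -0.86  1.6   0.35  1.3   1.27] full d [178.1 113.1  -9.9] rv [ 0.  0. -0.] N 9
[{"grip":255,"xyz":[19.8,12.6,-1.1],"rotation":[0.0,0.0,-0.0]},
{"grip":255,"xyz":[39.6,25.1,-2.2],"rotation":[0.0,0.0,-0.0]},
{"grip":255,"xyz":[59.4,37.7,-3.3],"rotation":[0.0,0.0,-0.0]},
{"grip":255,"xyz":[79.2,50.2,-4.4],"rotation":[0.0,0.0,-0.0]},
{"grip":255,"xyz":[99.0,62.8,-5.5],"rotation":[0.0,0.0,-0.0]},
{"grip":255,"xyz":[118.7,75.4,-6.6],"rotation":[0.0,0.0,-0.0]},
{"grip":255,"xyz":[138.5,87.9,-7.7],"rotation":[0.0,0.0,-0.0]},
{"grip":255,"xyz":[158.3,100.5,-8.8],"rotation":[0.0,0.0,-0.0]},
{"grip":255,"xyz":[178.1,113.1,-9.9],"rotation":[0.0,0.0,-0.0]}]
```

Emit:
apply_moves([
  {"grip": 255,"xyz": [20,13,-1],"rotation": [0,0,0]},
  {"grip": 255,"xyz": [42,26,-2],"rotation": [0,0,0]},
  {"grip": 255,"xyz": [66,40,-3],"rotation": [0,0,0]},
  {"grip": 255,"xyz": [90,54,-5],"rotation": [0,0,0]},
  {"grip": 255,"xyz": [113,69,-7],"rotation": [0,0,0]},
])

```text
time: 7.02
ee_pos: [0.5632, 0.3313, 0.1481]
eef_rot: [0.559, 0.828, -0.029, -0.019]
ft_force: [0.9, -1.1, -1.2]
width: 0.0155
```

Run:
```python
from h import *
p,Rt=tcp_for(scoopR(22,-4),LIP,lipw(.012,.16)); print(p)
plan(p,Rt,255,mm=20,deg=3,n=15)
```

```text
[0.57972099 0.40742089 0.14760409]
t 7.025 p [0.5632 0.3313 0.1481] w 0.0155 F [ 0.9 -1.1 -1.2] q [-0.04  0.64 -0.83  1.38  0.43  1.39  1.08] full d [64.4 43.7 -2.6] rv [ 0.  0. -0.] N 4
[{"grip":255,"xyz":[16.1,10.9,-0.6],"rotation":[0.0,0.0,-0.0]},
{"grip":255,"xyz":[32.2,21.8,-1.3],"rotation":[0.0,0.0,-0.0]},
{"grip":255,"xyz":[48.3,32.8,-1.9],"rotation":[0.0,0.0,-0.0]},
{"grip":255,"xyz":[64.4,43.7,-2.6],"rotation":[0.0,0.0,-0.0]}]
```

Emit:
apply_moves([
  {"grip": 255,"xyz": [21,14,-1],"rotation": [0,0,0]},
  {"grip": 255,"xyz": [40,26,-2],"rotation": [0,0,0]},
  {"grip": 255,"xyz": [56,37,-3],"rotation": [0,0,0]},
  {"grip": 255,"xyz": [64,43.5,-2.6],"rotation": [0,0,0]},
  {"grip": 255,"xyz": [64,43.5,-2.6],"rotation": [0,0,0]},
])

```text
time: 7.65
ee_pos: [0.5795, 0.4073, 0.1474]
eef_rot: [0.559, 0.829, -0.029, -0.019]
ft_force: [-0.2, -1.2, -1.7]
width: 0.0155
```

Run:
```python
from h import *
c=cam('side','side5')
t=cam('top','top5')
s,p,Rm=state(); Rs,o=scoop_from_tool(p,Rm); print(o, p, 'lip',o+Rs@LIP)
wire(c,Rs,o,'z9',(180,340,220,400),4)
wire(t,Rs,o,'z10',(150,250,140,260),5)
```

```text
[0.502379   0.37487581 0.14040511] [0.58001816 0.40614388 0.14764854] lip [0.46875697 0.36135734 0.15995148]
```

View pics/z9.png

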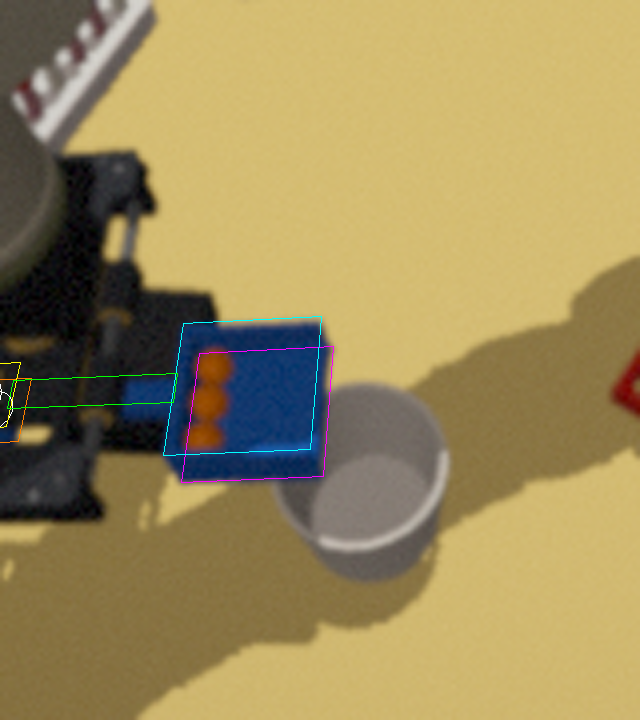

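View pics/z10.png

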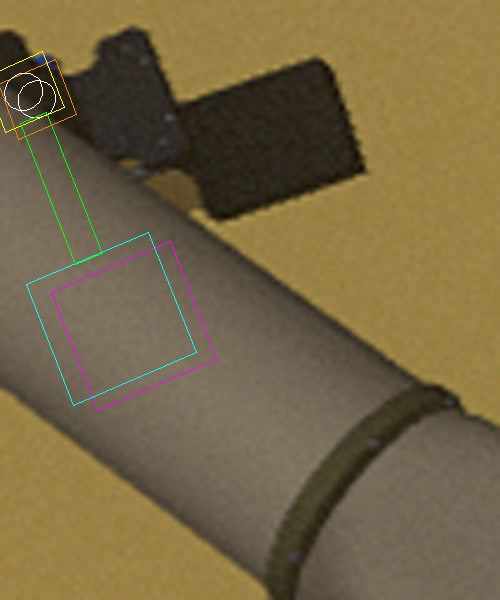

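```bash
cat >> h.py <<'E'
def path(poses,grip):
    s,p,Rm=state()
    print('t',s['time'],'p',np.round(p,4),'w',round(s['width'],4),'F',np.round(s['ft_force'],1),'q',np.round(s['joint_positions'],2))
    for q,Q in poses:
        d=Rm.T@(q-p)*1000; rv=R.from_matrix(Rm.T@Q).as_rotvec(degrees=True)
        print('{"grip":%d,"xyz":[%.1f,%.1f,%.1f],"rotation":[%.1f,%.1f,%.1f]}'%((grip,)+tuple(d)+tuple(rv)))
E
python3 - <<'E'
from h import *
path([tcp_for(scoopR(22,a),LIP,lipw(.012,z)) for a,z in [(-3,.145),(0,.13),(4,.118),(8,.114),(11,.113)]],255)
E
```

```text
t 7.75 p [0.58   0.4061 0.1476] w 0.015 F [ 0.1  0.2 -0.5] q [-0.2   0.75 -0.8   1.2   0.48  1.45  1.02]
{"grip":255,"xyz":[1.3,1.3,12.9],"rotation":[-1.0,0.0,-0.1]}
{"grip":255,"xyz":[1.3,2.3,21.5],"rotation":[-4.0,0.0,-0.1]}
{"grip":255,"xyz":[1.3,2.5,25.1],"rotation":[-8.0,0.1,-0.1]}
{"grip":255,"xyz":[1.3,1.6,20.8],"rotation":[-12.0,0.1,-0.1]}
{"grip":255,"xyz":[1.3,0.4,15.6],"rotation":[-15.0,0.1,-0.1]}
```

Emit:
apply_moves([
  {"grip": 255,"xyz": [1.3,1.3,13],"rotation": [-1,0,0]},
  {"grip": 255,"xyz": [1.3,2.3,21.5],"rotation": [-4,0,0]},
  {"grip": 255,"xyz": [1.3,2.5,25],"rotation": [-8,0,0]},
  {"grip": 255,"xyz": [1.3,1.6,21],"rotation": [-12,0,0]},
  {"grip": 255,"xyz": [1.3,0.4,15.6],"rotation": [-15,0,0]},
])

```text
time: 8.38
ee_pos: [0.5789, 0.4057, 0.1322]
eef_rot: [0.557, 0.825, 0.08, 0.055]
ft_force: [1.1, -0.1, -1.6]
width: 0.0154
```

Run:
```python
from h import *
c=cam('side','side6')
s,p,Rm=state(); Rs,o=scoop_from_tool(p,Rm); print(o, p, 'lip',o+Rs@LIP)
wire(c,Rs,o,'z11',(200,320,290,380),6)
path([tcp_for(scoopR(22,a),LIP,lipw(.012,z)) for a,z in [(14,.113),(17,.113),(20,.113),(24,.113),(28,.113)]],255)
```

```text
[0.50532751 0.37676319 0.10420397] [0.57844831 0.40624957 0.1332195 ] lip [0.46811722 0.3618041  0.11352436]
t 8.425 p [0.5784 0.4062 0.1332] w 0.0155 F [ 0.3  2.7 -1.1] q [-0.12  0.58 -0.82  1.5   0.56  1.09  0.91]
{"grip":255,"xyz":[0.6,0.6,-5.0],"rotation":[-2.7,0.1,-0.1]}
{"grip":255,"xyz":[0.6,0.3,-11.3],"rotation":[-5.7,0.1,-0.0]}
{"grip":255,"xyz":[0.6,-0.3,-17.6],"rotation":[-8.7,0.1,-0.0]}
{"grip":255,"xyz":[0.6,-1.5,-25.9],"rotation":[-12.7,0.1,-0.0]}
{"grip":255,"xyz":[0.5,-3.4,-34.2],"rotation":[-16.7,0.1,-0.0]}
```

View pics/z11.png

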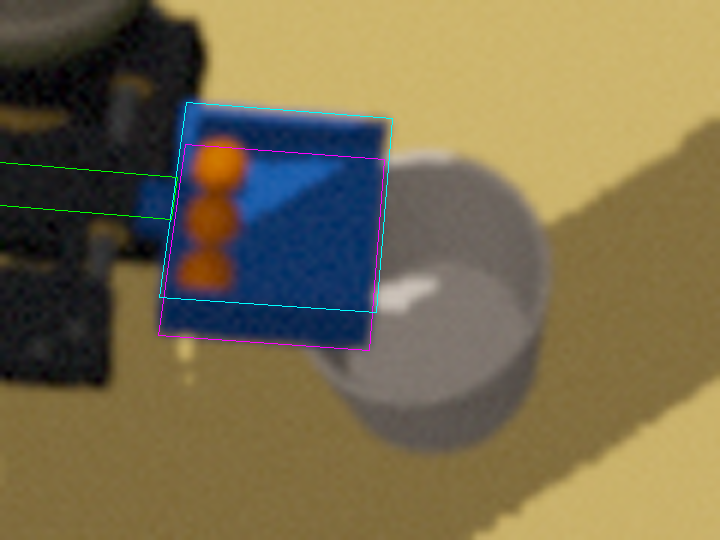

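Emit:
apply_moves([
  {"grip": 255,"xyz": [0.6,0.6,-5],"rotation": [-2.7,0,0]},
  {"grip": 255,"xyz": [0.6,0.3,-11.3],"rotation": [-5.7,0,0]},
  {"grip": 255,"xyz": [0.6,0,-15],"rotation": [-7.7,0,0]},
  {"grip": 255,"xyz": [0.6,-0.5,-20],"rotation": [-10,0,0]},
])

```text
time: 8.93
ee_pos: [0.5745, 0.404, 0.1529]
eef_rot: [0.55, 0.814, 0.153, 0.105]
ft_force: [0.0, -0.3, -0.9]
width: 0.0155
```

Run:
```python
from h import *
c=cam('side','side7')
s,p,Rm=state(); Rs,o=scoop_from_tool(p,Rm); print(o, p, 'lip',o+Rs@LIP)
wire(c,Rs,o,'z12',(200,320,290,380),6)
path([tcp_for(scoopR(22,a),LIP,lipw(.012,z)) for a,z in [(24,.113),(28,.113),(32,.113),(36,.113),(40,.113)]],255)
```

```text
[0.50658696 0.37731393 0.11094911] [0.57381769 0.40445451 0.15339222] lip [0.46843231 0.3619841  0.11306313]
t 8.975 p [0.5738 0.4045 0.1534] w 0.0153 F [ 0.9  1.2 -1.6] q [-0.08  0.44 -0.83  1.67  0.62  0.89  0.82]
{"grip":255,"xyz":[0.5,0.3,-5.2],"rotation":[-2.6,0.2,-0.0]}
{"grip":255,"xyz":[0.5,-0.1,-13.6],"rotation":[-6.6,0.2,-0.0]}
{"grip":255,"xyz":[0.5,-1.1,-22.0],"rotation":[-10.6,0.2,-0.0]}
{"grip":255,"xyz":[0.4,-2.6,-30.3],"rotation":[-14.6,0.2,-0.0]}
{"grip":255,"xyz":[0.4,-4.8,-38.4],"rotation":[-18.6,0.2,-0.0]}
```

View pics/z12.png

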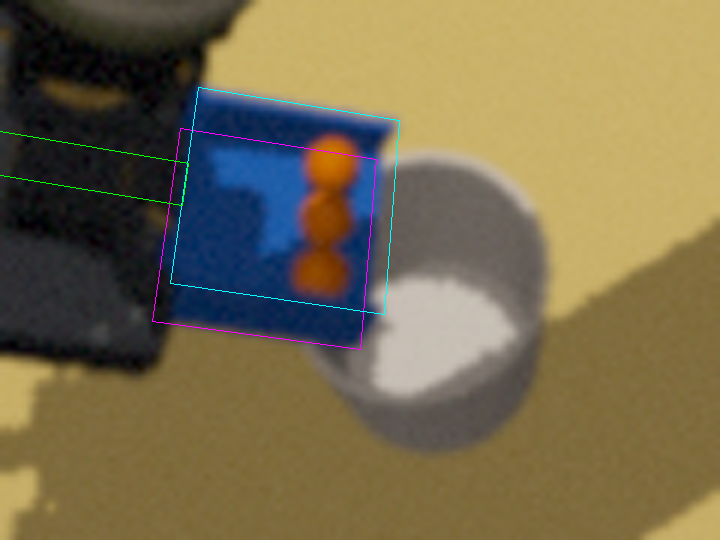

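Emit:
apply_moves([
  {"grip": 255,"xyz": [0.5,0.3,-5],"rotation": [-2.6,0,0]},
  {"grip": 255,"xyz": [0.5,-0.1,-13.6],"rotation": [-6.6,0,0]},
  {"grip": 255,"xyz": [0.5,-1.1,-22],"rotation": [-10.6,0,0]},
  {"grip": 255,"xyz": [0.4,-2.6,-30],"rotation": [-14.6,0,0]},
  {"grip": 255,"xyz": [0.4,-4.8,-38],"rotation": [-18.6,0,0]},
])

```text
time: 9.6
ee_pos: [0.557, 0.3972, 0.1875]
eef_rot: [0.526, 0.778, 0.283, 0.194]
ft_force: [0.4, 1.0, -1.0]
width: 0.0153
```

Run:
```python
from h import *
c=cam('side','side8')
s,p,Rm=state(); Rs,o=scoop_from_tool(p,Rm); print(o, p, 'lip',o+Rs@LIP, s['joint_positions'])
wire(c,Rs,o,'z13',(180,330,270,390),5)
```

```text
[0.50455589 0.37666673 0.12360537] [0.55544151 0.39736246 0.18716904] lip [0.46782503 0.3618612  0.11234081] [-0.11400955  0.18129482 -0.76539021  1.97260763  0.88016362  0.54396255
  0.46583502]
```

View pics/z13.png

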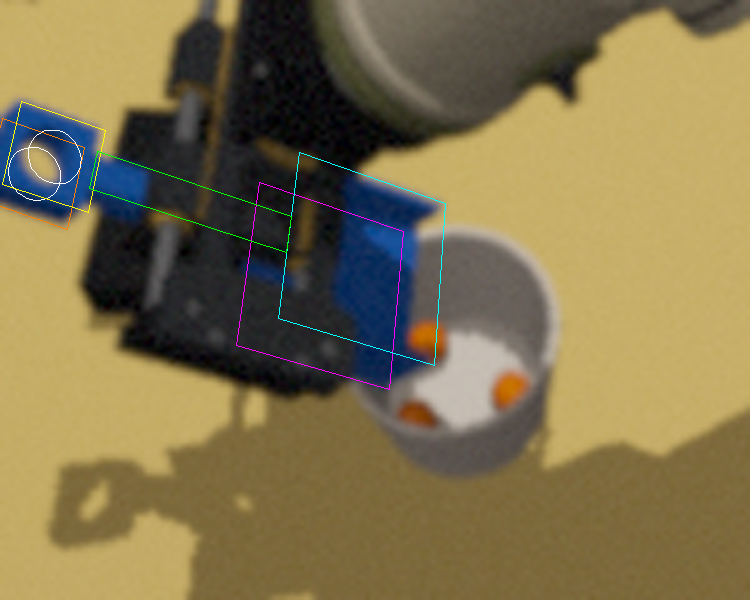

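Run:
```python
from h import *
g=np.array([.5554,.3974,.187])
path([(g+np.array(d),scoopR(22,a)@S2T) for d,a in [((0,0,.02),38),((0,0,.045),34),((0,-.01,.07),27),((0,-.03,.095),19),((-.01,-.06,.12),11)]],255)
```

```text
t 9.65 p [0.5554 0.3974 0.1872] w 0.0156 F [-0.7  1.2 -2.6] q [-0.11  0.18 -0.77  1.97  0.88  0.54  0.47]
{"grip":255,"xyz":[-0.0,12.8,-15.1],"rotation":[2.3,0.2,0.0]}
{"grip":255,"xyz":[-0.1,29.0,-34.2],"rotation":[6.3,0.2,0.0]}
{"grip":255,"xyz":[-9.5,42.2,-55.7],"rotation":[13.3,0.2,0.0]}
{"grip":255,"xyz":[-28.1,52.7,-79.5],"rotation":[21.3,0.2,0.0]}
{"grip":255,"xyz":[-52.3,53.2,-111.8],"rotation":[29.3,0.2,-0.0]}
```

Emit:
apply_moves([
  {"grip": 255,"xyz": [0,13,-15],"rotation": [2.3,0,0]},
  {"grip": 255,"xyz": [0,29,-34],"rotation": [6.3,0,0]},
  {"grip": 255,"xyz": [-9.5,42,-56],"rotation": [13.3,0,0]},
  {"grip": 255,"xyz": [-28,53,-79.5],"rotation": [21.3,0,0]},
  {"grip": 255,"xyz": [-52,53,-112],"rotation": [29.3,0,0]},
])

```text
time: 10.28
ee_pos: [0.5448, 0.3369, 0.3086]
eef_rot: [0.557, 0.826, 0.076, 0.052]
ft_force: [0.9, 0.1, -2.1]
width: 0.0155
```

Run:
```python
from h import *
c=cam('side','side9')
s,p,Rm=state(); print(p,np.round(s['joint_positions'],2))
cv2.imwrite('pics/z14.png',cv2.resize(c['img'][220:400,150:390],None,fx=3,fy=3))
A=np.array
path([(A(w),scoopR(ps,10)@S2T) for w,ps in [((.54,.30,.31),16),((.53,.25,.31),9),((.52,.20,.31),2),((.51,.15,.31),-5),((.50,.10,.31),-12)]],255)
```

```text
[0.54673277 0.33246507 0.31190137] [ 0.04  0.31 -0.85  1.43  0.31  1.35  1.13]
t 10.325 p [0.5467 0.3325 0.3119] w 0.0155 F [ 1.4 -5.2  1.3] q [ 0.04  0.31 -0.85  1.43  0.31  1.35  1.13]
{"grip":255,"xyz":[-27.7,-18.3,-1.3],"rotation":[0.3,-0.9,5.6]}
{"grip":255,"xyz":[-70.4,-45.7,-6.2],"rotation":[0.3,-2.1,12.5]}
{"grip":255,"xyz":[-113.2,-73.0,-11.1],"rotation":[0.3,-3.3,19.4]}
{"grip":255,"xyz":[-156.0,-100.3,-16.0],"rotation":[0.3,-4.6,26.3]}
{"grip":255,"xyz":[-198.7,-127.7,-20.8],"rotation":[0.3,-5.8,33.2]}
```

View pics/z14.png

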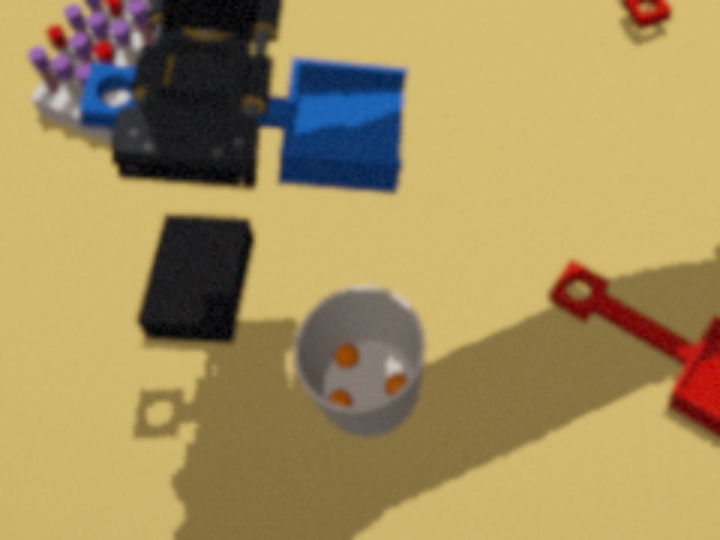

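Emit:
apply_moves([
  {"grip": 255,"xyz": [-28,-18,-1],"rotation": [0.3,-0.9,5.6]},
  {"grip": 255,"xyz": [-70,-46,-6],"rotation": [0.3,-2.1,12.5]},
  {"grip": 255,"xyz": [-113,-73,-11],"rotation": [0.3,-3.3,19.4]},
  {"grip": 255,"xyz": [-156,-100,-16],"rotation": [0.3,-4.6,26.3]},
  {"grip": 255,"xyz": [-199,-128,-21],"rotation": [0.3,-5.8,33.2]},
])

```text
time: 10.95
ee_pos: [0.4992, 0.0982, 0.3104]
eef_rot: [0.775, 0.626, 0.055, 0.067]
ft_force: [1.3, 0.4, -0.3]
width: 0.0156
```

Run:
```python
from h import *
A=np.array
path([(A(w),scoopR(ps,10)@S2T) for w,ps in [((.485,.05,.32),-20),((.47,.01,.33),-28),((.46,-.03,.34),-36),((.45,-.07,.35),-44),((.45,-.11,.35),-52)]],255)
```

```text
t 10.95 p [0.4992 0.0982 0.3104] w 0.0156 F [ 1.3  0.4 -0.3] q [ 0.38 -0.06 -0.69  1.73  0.05  1.3   1.04]
{"grip":255,"xyz":[-50.1,-2.0,-10.2],"rotation":[-0.0,-1.4,7.7]}
{"grip":255,"xyz":[-92.4,-6.4,-21.1],"rotation":[-0.0,-2.8,15.6]}
{"grip":255,"xyz":[-133.6,-6.0,-31.3],"rotation":[-0.1,-4.2,23.5]}
{"grip":255,"xyz":[-174.8,-5.5,-41.4],"rotation":[-0.1,-5.6,31.3]}
{"grip":255,"xyz":[-213.9,2.8,-40.0],"rotation":[-0.1,-7.0,39.2]}
```

Emit:
apply_moves([
  {"grip": 255,"xyz": [-50,-2,-10],"rotation": [0,-1.4,7.7]},
  {"grip": 255,"xyz": [-92,-6,-21],"rotation": [0,-2.8,15.6]},
  {"grip": 255,"xyz": [-134,-6,-31],"rotation": [0,-4.2,23.5]},
  {"grip": 255,"xyz": [-175,-5.5,-41],"rotation": [0,-5.6,31.3]},
  {"grip": 255,"xyz": [-214,3,-40],"rotation": [0,-7,39.2]},
])

```text
time: 11.58
ee_pos: [0.4499, -0.1111, 0.3514]
eef_rot: [0.942, 0.323, 0.028, 0.082]
ft_force: [0.0, 0.2, -1.7]
width: 0.0154
```

Run:
```python
from h import *
A=np.array
path([(A(w),scoopR(ps,a)@S2T) for w,ps,a in [((.45,-.145,.36),-60,12),((.45,-.18,.365),-68,16),((.455,-.21,.37),-76,20),((.46,-.24,.37),-83,24),((.465,-.26,.37),-89,28)]],255)
```

```text
t 11.575 p [ 0.4499 -0.1111  0.3514] w 0.0154 F [ 0.   0.2 -1.7] q [ 0.61 -0.16 -0.49  1.74  0.05  1.42  0.78]
{"grip":255,"xyz":[-20.7,27.9,-3.8],"rotation":[-2.0,-1.5,7.7]}
{"grip":255,"xyz":[-42.2,56.0,-4.0],"rotation":[-6.0,-3.6,15.4]}
{"grip":255,"xyz":[-56.6,83.2,-4.3],"rotation":[-9.9,-6.2,23.0]}
{"grip":255,"xyz":[-71.0,109.6,0.3],"rotation":[-13.7,-9.1,29.5]}
{"grip":255,"xyz":[-79.4,128.2,3.6],"rotation":[-17.4,-12.1,34.9]}
```

Emit:
apply_moves([
  {"grip": 255,"xyz": [-21,28,-4],"rotation": [-2,-1.5,7.7]},
  {"grip": 255,"xyz": [-42,56,-4],"rotation": [-6,-3.6,15.4]},
  {"grip": 255,"xyz": [-57,83,-4],"rotation": [-9.9,-6.2,23]},
  {"grip": 255,"xyz": [-71,109,0],"rotation": [-13.7,-9.1,29.5]},
  {"grip": 255,"xyz": [-79,128,3.6],"rotation": [-17.4,-12.1,34.9]},
])

```text
time: 12.2
ee_pos: [0.4649, -0.2608, 0.3702]
eef_rot: [0.97, 0.007, 0.001, 0.242]
ft_force: [0.4, 1.0, -0.9]
width: 0.0157
```

Run:
```python
from h import *
A=np.array
ROOT=A([.4895,-.446,.205]); D=A([0,np.sin(np.radians(40)),np.cos(np.radians(40))])
g,_=tcp_for(scoopR(-90,40),EYE,ROOT+D*.13); print(g)
path([(A(w),scoopR(ps,a)@S2T) for w,ps,a in [((.47,-.275,.36),-90,32),((.48,-.29,.34),-90,36),((.485,-.305,.315),-90,40),(g+[0,0,.02],-90,40),(g,-90,40)]],255)
```

```text
[ 0.4895     -0.32392863  0.25791343]
t 12.2 p [ 0.4649 -0.2608  0.3702] w 0.0157 F [ 0.4  1.  -0.9] q [ 0.68 -0.01 -0.55  1.65  0.48  1.45  0.09]
{"grip":255,"xyz":[4.9,7.8,15.7],"rotation":[-4.0,-0.3,0.7]}
{"grip":255,"xyz":[14.7,11.7,40.4],"rotation":[-8.0,-0.3,0.7]}
{"grip":255,"xyz":[19.5,13.3,69.6],"rotation":[-12.0,-0.4,0.7]}
{"grip":255,"xyz":[23.8,12.6,111.2],"rotation":[-12.0,-0.4,0.7]}
{"grip":255,"xyz":[23.8,3.2,128.9],"rotation":[-12.0,-0.4,0.7]}
```

Emit:
apply_moves([
  {"grip": 255,"xyz": [5,8,16],"rotation": [-4,-0.3,0.7]},
  {"grip": 255,"xyz": [15,12,40],"rotation": [-8,-0.3,0.7]},
  {"grip": 255,"xyz": [19.5,13,70],"rotation": [-12,-0.4,0.7]},
  {"grip": 255,"xyz": [24,12.6,105],"rotation": [-12,-0.4,0.7]},
  {"grip": 255,"xyz": [24,12.6,105],"rotation": [-12,-0.4,0.7]},
])

```text
time: 12.82
ee_pos: [0.4881, -0.3216, 0.2808]
eef_rot: [0.94, -0.0, -0.003, 0.341]
ft_force: [-0.6, 0.5, -1.4]
width: 0.0154
```

Run:
```python
from h import *
c=cam('side','side10');t=cam('top','top10')
s,p,Rm=state(); Rs,o=scoop_from_tool(p,Rm); print(p,np.round(s['joint_positions'],2),s['width'],'eye',o+Rs@EYE)
wire(c,Rs,o,'z15',(300,440,30,160),5)
wire(t,Rs,o,'z16',(360,500,140,250),5)
```

```text
[ 0.48981884 -0.32070515  0.2843225 ] [ 0.64  0.11 -0.56  1.8   0.8   1.29 -0.17] 0.015401437301032243 eye [ 0.48982144 -0.35922766  0.33098368]
```

View pics/z15.png

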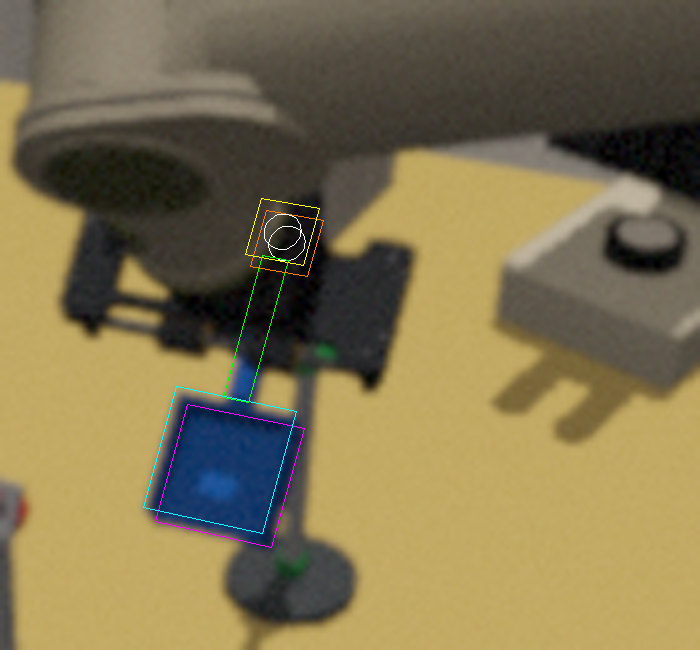

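View pics/z16.png

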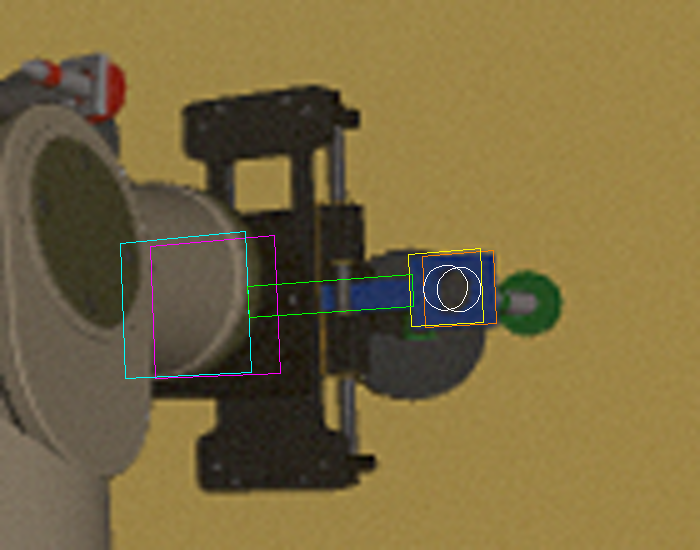

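Emit:
apply_moves([
  {"grip": 255,"xyz": [0,0,0],"rotation": [0,0,0]},
  {"grip": 255,"xyz": [0,0,0],"rotation": [0,0,0]},
])

```text
time: 13.18
ee_pos: [0.4903, -0.3204, 0.2858]
eef_rot: [0.94, -0.0, 0.001, 0.342]
ft_force: [0.8, 0.0, -0.4]
width: 0.0158
```

```bash
cat >> h.py <<'E'
def pegwire(img,c,box,k,root,az,lean=40):
    def pr(P):
        q=proj(c,P); return np.int32(((q-np.array([box[0],box[2]]))+.5)*k-.5)
    a0=np.radians(az); l=np.radians(lean)
    z=np.array([np.cos(a0)*np.sin(l),np.sin(a0)*np.sin(l),np.cos(l)]); y=np.array([-np.sin(a0),np.cos(a0),0]); x=np.cross(y,z)
    a=np.linspace(0,2*np.pi,40)
    for h,r,col in ((0,.018,(255,0,255)),(0,.0065,(0,255,255)),(.058,.0065,(255,255,0)),(.07,.003,(255,255,255))):
        cv2.polylines(img,[pr(root+h*z+r*(np.cos(a)[:,None]*x+np.sin(a)[:,None]*y))],True,col,1)
    cv2.circle(img,tuple(int(v) for v in pr([[root[0],root[1],0]])[0]),3,(0,0,255),1)
    cv2.polylines(img,[pr(np.c_[root[0]+.05*np.cos(a),root[1]+.05*np.sin(a),a*0+.008])],True,(0,0,255),1)
    cv2.polylines(img,[pr(np.c_[root[0]+.05*np.cos(a),root[1]+.05*np.sin(a),a*0])],True,(0,0,128),1)
E
python3 - <<'E'
from h import *
A=np.array
for nm,box in(('top0',(410,480,175,230)),('side0',(335,390,88,160))):
    c=load(nm);k=10 if nm=='top0' else 8
    img=cv2.resize(c['img'][box[2]:box[3],box[0]:box[1]],None,fx=k,fy=k,interpolation=cv2.INTER_CUBIC)
    pegwire(img,c,box,k,A([.4895,-.4455,.205]),90); cv2.imwrite(f'pics/peg_{nm}.png',img)
c=cam('side','side11');t=cam('top','top11')
s,p,Rm=state(); Rs,o=scoop_from_tool(p,Rm); print(p,np.round(s['joint_positions'],2),s['width'],'eye',o+Rs@EYE)
wire(c,Rs,o,'z17',(310,400,50,150),6)
wire(t,Rs,o,'z18',(400,490,170,230),8)
E
```

```text
[ 0.49000131 -0.32053996  0.28512456] [ 0.64  0.11 -0.56  1.8   0.8   1.29 -0.17] 0.014877349996014757 eye [ 0.48996496 -0.35904267  0.33180207]
```

View pics/peg_top0.png

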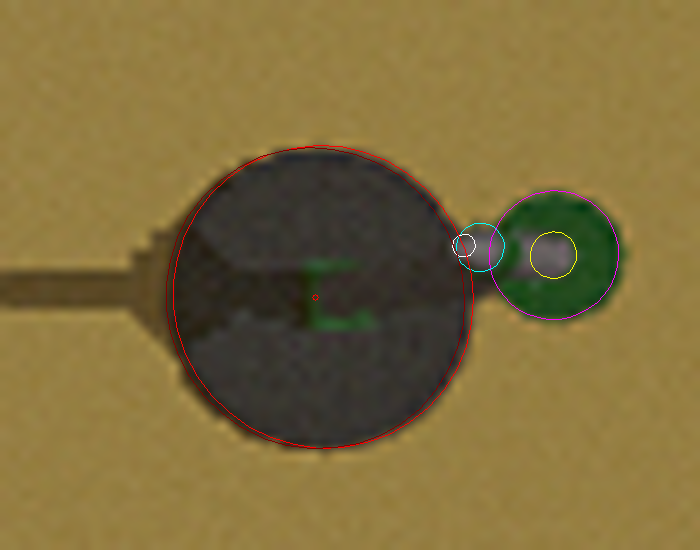

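View pics/peg_side0.png

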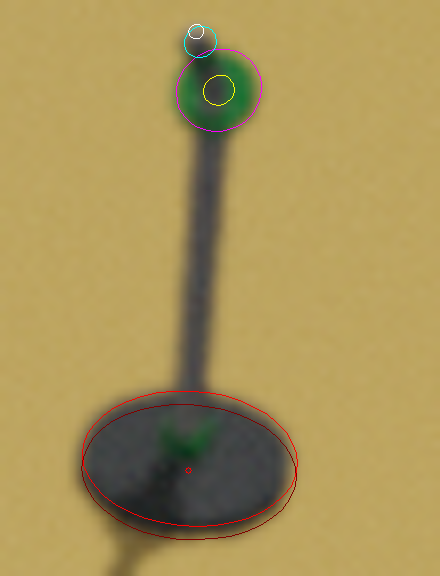

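View pics/z17.png

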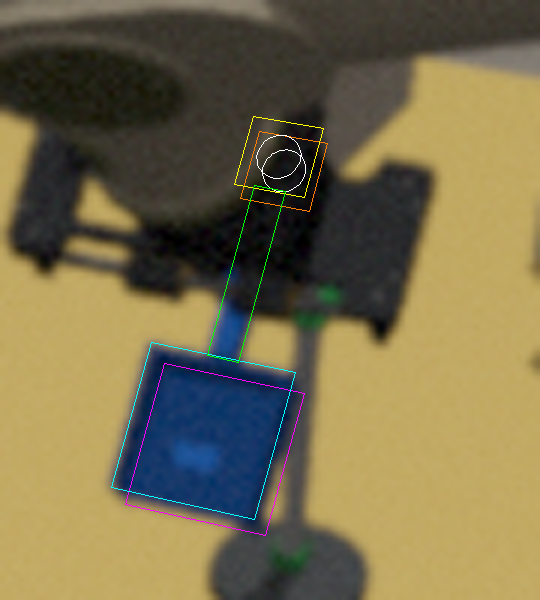

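View pics/z18.png

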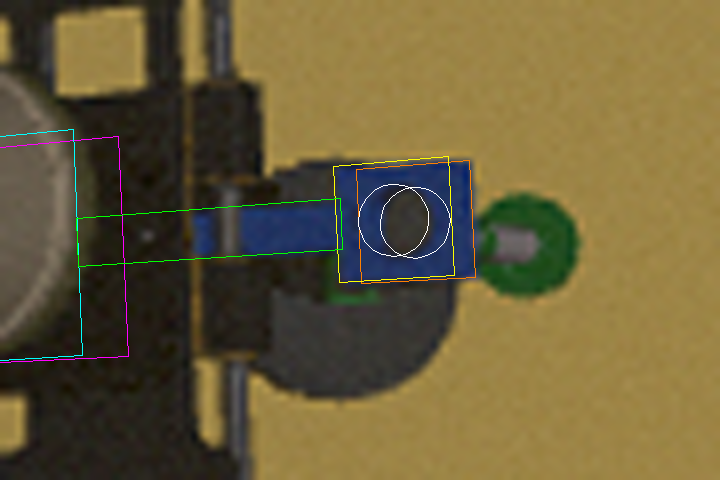

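```bash
cat >> h.py <<'E'
ROOT=np.array([.4895,-.446,.205]); D=np.array([0,np.sin(np.radians(40)),np.cos(np.radians(40))])
def eyepose(h,dx=0,du=0,psi=-90,a=40):
    return tcp_for(scoopR(psi,a),EYE,ROOT+D*h+np.array([dx,0,0])+du*np.array([0,np.cos(np.radians(40)),-np.sin(np.radians(40))]))
E
python3 - <<'E'
from h import *
path([eyepose(h) for h in (.145,.13,.115,.1,.09)],255)
E
```

```text
t 13.275 p [ 0.49   -0.3205  0.2851] w 0.0149 F [-1.3 -0.2 -1.5] q [ 0.64  0.11 -0.56  1.8   0.8   1.29 -0.17]
{"grip":255,"xyz":[-0.5,-14.9,8.0],"rotation":[0.0,-0.0,-0.0]}
{"grip":255,"xyz":[-0.5,-14.9,23.0],"rotation":[0.0,-0.0,-0.0]}
{"grip":255,"xyz":[-0.5,-14.9,38.0],"rotation":[0.0,-0.0,-0.0]}
{"grip":255,"xyz":[-0.5,-14.9,53.0],"rotation":[0.0,-0.0,-0.0]}
{"grip":255,"xyz":[-0.5,-14.9,63.0],"rotation":[0.0,-0.0,-0.0]}
```

Emit:
apply_moves([
  {"grip": 255,"xyz": [-0.3,-8,5],"rotation": [0,0,0]},
  {"grip": 255,"xyz": [-0.5,-15,20],"rotation": [0,0,0]},
  {"grip": 255,"xyz": [-0.5,-15,38],"rotation": [0,0,0]},
  {"grip": 255,"xyz": [-0.5,-15,53],"rotation": [0,0,0]},
  {"grip": 255,"xyz": [-0.5,-15,58],"rotation": [0,0,0]},
])

```text
time: 13.9
ee_pos: [0.4887, -0.3475, 0.2297]
eef_rot: [0.94, -0.001, -0.001, 0.342]
ft_force: [0.7, 0.3, -1.6]
width: 0.0154
```

Emit:
apply_moves([
  {"grip": 255,"xyz": [0,0,0],"rotation": [0,0,0]},
  {"grip": 255,"xyz": [0,0,0],"rotation": [0,0,0]},
])

```text
time: 14.15
ee_pos: [0.4889, -0.3473, 0.23]
eef_rot: [0.94, -0.001, -0.001, 0.342]
ft_force: [-0.6, 0.2, -0.7]
width: 0.0153
```

Run:
```python
from h import *
c=cam('side','side12');t=cam('top','top12')
s,p,Rm=state(); Rs,o=scoop_from_tool(p,Rm); e=o+Rs@EYE-ROOT
print(p,s['width'],'eye rel',e,'h',e@D,'u',e@np.array([0,D[2],-D[1]]))
for cc,n,box,k in((c,'z19',(310,400,60,160),6),(t,'z20',(410,480,175,230),10)):
    wire(cc,Rs,o,n,box,k); img=cv2.imread(f'pics/{n}.png'); pegwire(img,cc,box,k,ROOT,90); cv2.imwrite(f'pics/{n}.png',img)
    cv2.imwrite(f'pics/{n}r.png',cv2.resize(cc['img'][box[2]:box[3],box[0]:box[1]],None,fx=k,fy=k,interpolation=cv2.INTER_CUBIC))
```

```text
[ 0.48904858 -0.34720216  0.23018555] 0.015799775822430244 eye rel [-0.00048806  0.06027962  0.07185027] h 0.09378749207029774 u -7.592030753615902e-06
```

View pics/z20.png

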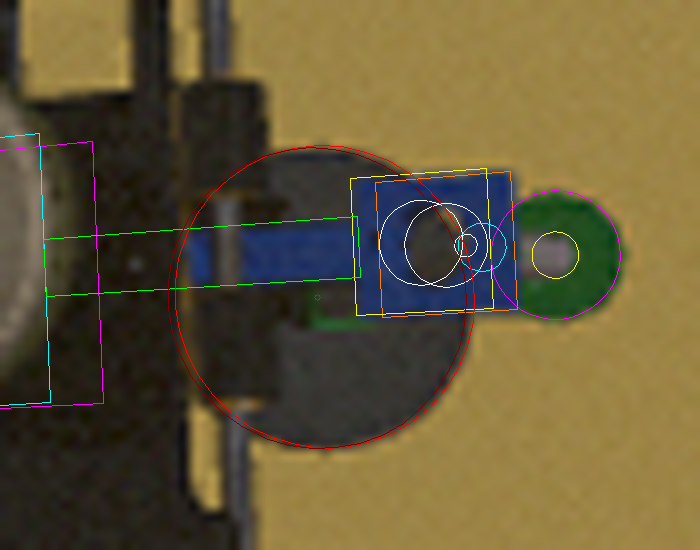

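View pics/z20r.png

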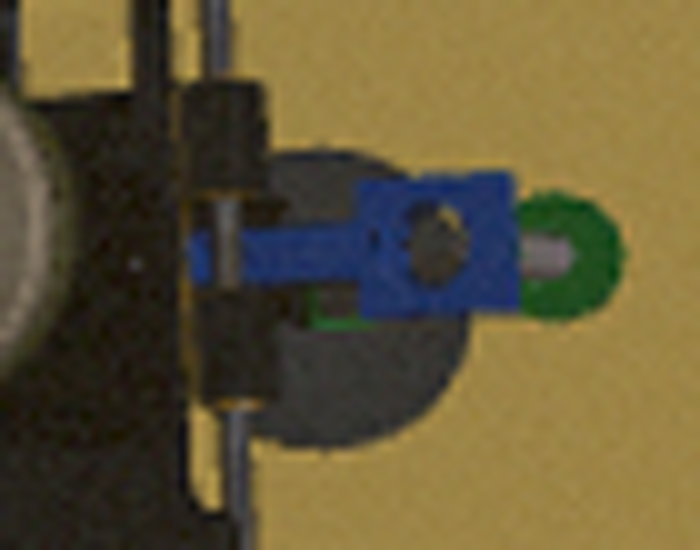

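View pics/z19.png

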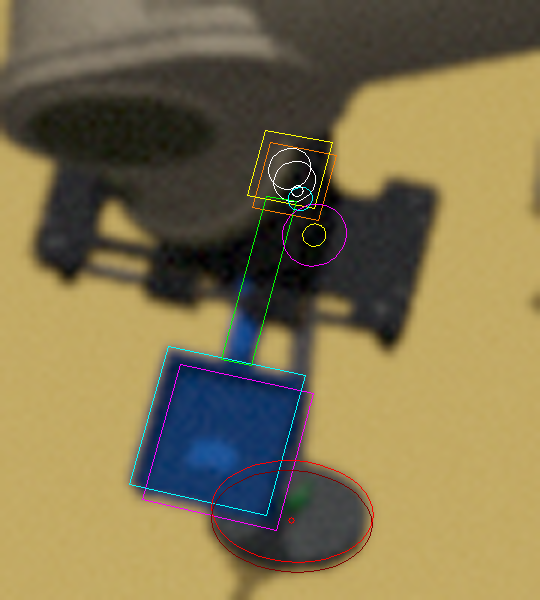

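Emit:
apply_moves([
  {"grip": 255,"xyz": [0.4,0,6],"rotation": [0,0,0]},
  {"grip": 255,"xyz": [0.4,0,12],"rotation": [0,0,0]},
  {"grip": 255,"xyz": [0.4,0,18],"rotation": [0,0,0]},
  {"grip": 255,"xyz": [0.4,0,24],"rotation": [0,0,0]},
])

```text
time: 14.75
ee_pos: [0.4893, -0.363, 0.2113]
eef_rot: [0.94, -0.001, -0.001, 0.342]
ft_force: [1.2, -1.6, 0.0]
width: 0.0155
```

Emit:
apply_moves([
  {"grip": 255,"xyz": [0,0,5],"rotation": [0,0,0]},
  {"grip": 255,"xyz": [0,0,10],"rotation": [0,0,0]},
])

```text
time: 15.0
ee_pos: [0.4892, -0.3697, 0.2033]
eef_rot: [0.94, -0.001, -0.001, 0.342]
ft_force: [0.1, 0.4, -1.0]
width: 0.0157
```

```bash
cat > look.py <<'E'
from h import *
import sys
a=sys.argv[1]
c=cam('side','side'+a);t=cam('top','top'+a)
s,p,Rm=state(); Rs,o=scoop_from_tool(p,Rm); e=o+Rs@EYE-ROOT
print(p,s['width'],s['ft_force'],'eye rel',e,'h',e@D,'u',e@np.array([0,D[2],-D[1]]))
for cc,n,box,k in((c,'s'+a,(310,400,60,160),6),(t,'t'+a,(410,480,175,230),10)):
    wire(cc,Rs,o,n,box,k); img=cv2.imread(f'pics/{n}.png'); pegwire(img,cc,box,k,ROOT,90); cv2.imwrite(f'pics/{n}.png',img)
    cv2.imwrite(f'pics/{n}r.png',cv2.resize(cc['img'][box[2]:box[3],box[0]:box[1]],None,fx=k,fy=k,interpolation=cv2.INTER_CUBIC))
E
python3 look.py 13
```

```text
[ 0.48889509 -0.36979079  0.20308409] 0.015329868312869593 [-0.19786497 -0.03988602 -1.62452057] eye rel [-0.00062392  0.03767385  0.04473466] h 0.05848502528519336 u 0.0001049593827630589
```

View pics/t13r.png

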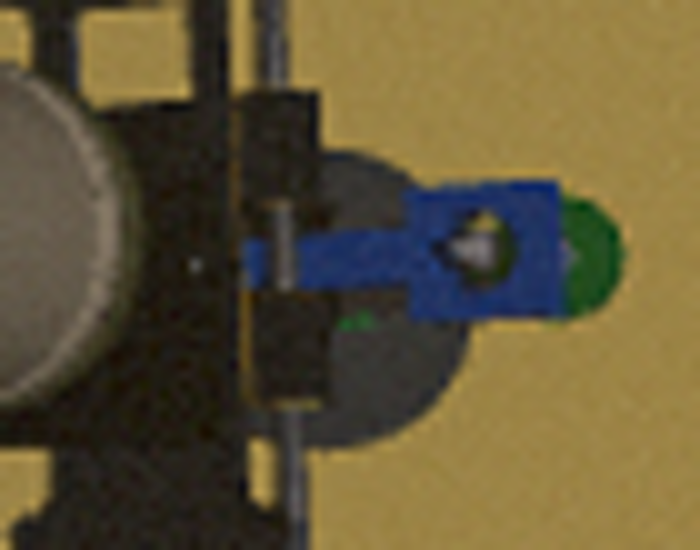

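View pics/s13r.png

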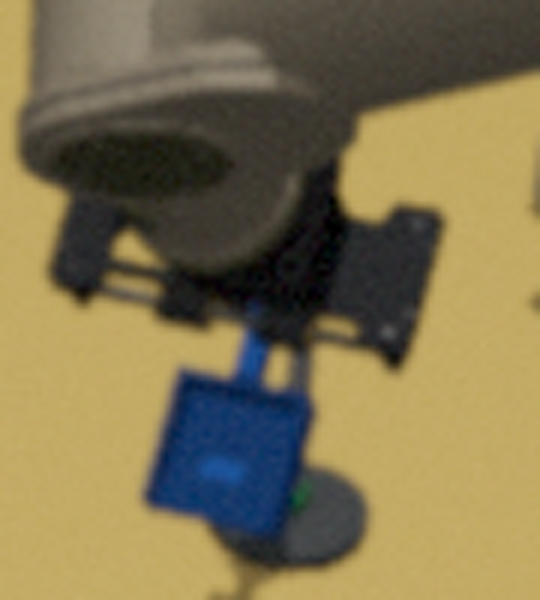

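Run:
```python
from h import *
path([eyepose(h) for h in (.052,.046,.04,.034,.028)],255)
```

```text
t 15.1 p [ 0.4889 -0.3698  0.2031] w 0.0153 F [-0.2 -0.  -1.6] q [ 0.67  0.22 -0.52  1.87  0.9   1.14 -0.25]
{"grip":255,"xyz":[0.6,0.1,6.5],"rotation":[-0.0,0.1,-0.0]}
{"grip":255,"xyz":[0.6,0.1,12.5],"rotation":[-0.0,0.1,-0.0]}
{"grip":255,"xyz":[0.7,0.1,18.5],"rotation":[-0.0,0.1,-0.0]}
{"grip":255,"xyz":[0.7,0.1,24.5],"rotation":[-0.0,0.1,-0.0]}
{"grip":255,"xyz":[0.7,0.1,30.5],"rotation":[-0.0,0.1,-0.0]}
```

Emit:
apply_moves([
  {"grip": 255,"xyz": [0.6,0,6.5],"rotation": [0,0,0]},
  {"grip": 255,"xyz": [0.6,0,12.5],"rotation": [0,0,0]},
  {"grip": 255,"xyz": [0.7,0,18.5],"rotation": [0,0,0]},
  {"grip": 255,"xyz": [0.7,0,24.5],"rotation": [0,0,0]},
  {"grip": 255,"xyz": [0.7,0,30.5],"rotation": [0,0,0]},
])

```text
time: 15.72
ee_pos: [0.4895, -0.3896, 0.1794]
eef_rot: [0.94, -0.001, -0.001, 0.342]
ft_force: [-0.4, -0.2, -1.8]
width: 0.0156
```

```bash
python3 look.py 14
python3 - <<'E'
from h import *
path([eyepose(h,a=a) for h,a in ((.024,40),(.02,43),(.018,46),(.016,49),(.0145,51))],255)
E
```

```text
[ 0.48906533 -0.38980237  0.17901147] 0.015425668908847093 [-0.30843538  0.61809754 -1.26814415] eye rel [-0.00044128  0.01764655  0.02064906] h 0.027161080635382577 u 0.00024508660443289457
t 15.825 p [ 0.4891 -0.3898  0.179 ] w 0.0154 F [-0.3  0.6 -1.3] q [ 0.69  0.26 -0.5   1.87  0.94  1.1  -0.27]
{"grip":255,"xyz":[0.4,0.3,3.2],"rotation":[-0.1,0.2,-0.0]}
{"grip":255,"xyz":[0.5,0.9,10.3],"rotation":[-3.1,0.2,-0.0]}
{"grip":255,"xyz":[0.5,1.7,15.4],"rotation":[-6.1,0.2,-0.0]}
{"grip":255,"xyz":[0.5,2.7,20.4],"rotation":[-9.1,0.2,-0.0]}
{"grip":255,"xyz":[0.5,3.5,23.9],"rotation":[-11.1,0.2,-0.0]}
```

View pics/t14.png

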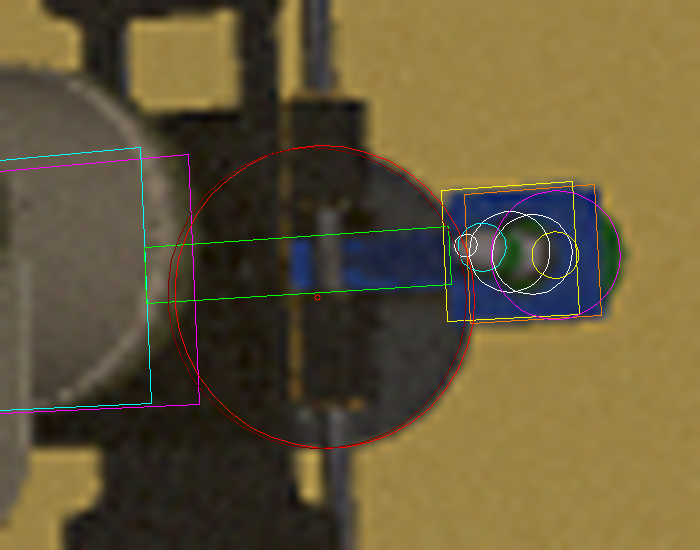

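Emit:
apply_moves([
  {"grip": 255,"xyz": [0.4,0.3,3.2],"rotation": [0,0,0]},
  {"grip": 255,"xyz": [0.5,0.9,10.3],"rotation": [-3.1,0,0]},
  {"grip": 255,"xyz": [0.5,1.7,15.4],"rotation": [-6.1,0,0]},
  {"grip": 255,"xyz": [0.5,2.7,20.4],"rotation": [-9.1,0,0]},
  {"grip": 255,"xyz": [0.5,3.5,23.9],"rotation": [-11.1,0,0]},
])

```text
time: 16.45
ee_pos: [0.4896, -0.4077, 0.1626]
eef_rot: [0.902, -0.0, -0.002, 0.431]
ft_force: [0.5, 0.8, -0.5]
width: 0.0154
```

```bash
python3 look.py 15
python3 - <<'E'
from h import *
path([eyepose(h,a=a) for h,a in ((.0135,52),(.0125,52),(.0115,52))],255)
E
```

```text
[ 0.48947195 -0.40728645  0.161973  ] 0.015621539001159599 [-0.49398134 -0.63659734 -1.10027984] eye rel [0.00011185 0.00984491 0.01015037] h 0.01410382095326917 u 0.0010171091254254968
t 16.55 p [ 0.4895 -0.4073  0.162 ] w 0.0156 F [-0.5 -0.6 -1.1] q [ 0.59  0.33 -0.46  1.94  1.2   1.15 -0.52]
{"grip":255,"xyz":[0.0,1.1,1.8],"rotation":[-1.0,0.2,0.1]}
{"grip":255,"xyz":[0.0,0.9,2.8],"rotation":[-1.0,0.2,0.1]}
{"grip":255,"xyz":[0.0,0.7,3.8],"rotation":[-1.0,0.2,0.1]}
```

View pics/t15.png

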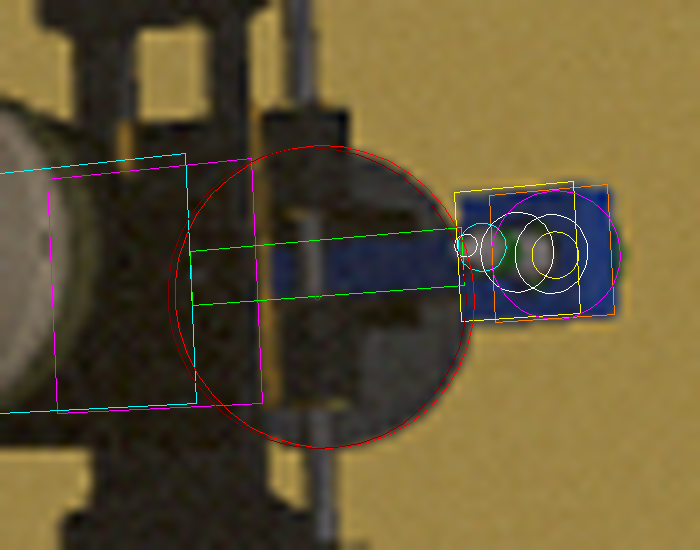

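View pics/s15.png

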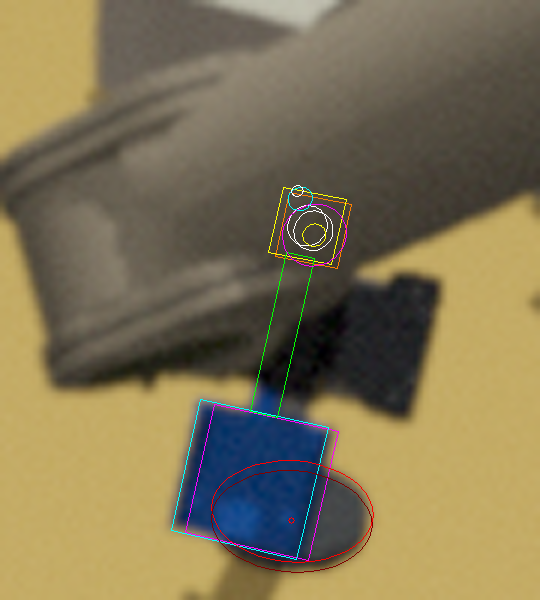

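Emit:
apply_moves([
  {"grip": 255,"xyz": [0,0.5,1],"rotation": [0,0,0]},
  {"grip": 255,"xyz": [0,0.5,2],"rotation": [-0.5,0,0]},
  {"grip": 255,"xyz": [0,0.5,3],"rotation": [-1,0,0]},
  {"grip": 255,"xyz": [0,0.5,3],"rotation": [-1,0,0]},
])

```text
time: 17.05
ee_pos: [0.4899, -0.4091, 0.161]
eef_rot: [0.899, 0.0, -0.002, 0.438]
ft_force: [-2.4, 8.6, 2.9]
width: 0.0155
```

Run:
```python
from h import *
s,p,Rm=state(); Rs,o=scoop_from_tool(p,Rm); e=o+Rs@EYE-ROOT
print(p,s['ft_force'],s['torque'],e@D)
```

```text
[ 0.48989782 -0.40905176  0.16097561] [-2.3689021   8.63653841  2.89015467] [ 1.17531186  0.27517981 -0.65699051] 0.01315887710625217
```

Emit:
apply_moves([
  {"grip": 255,"xyz": [0,0,-0.5],"rotation": [0,0,0]},
  {"grip": 255,"xyz": [0,0,-0.5],"rotation": [0,0,0]},
  {"grip": 255,"xyz": [0,0,-0.5],"rotation": [0,0,0]},
], squeeze=3)

```text
time: 17.42
ee_pos: [0.4899, -0.409, 0.1615]
eef_rot: [0.899, -0.0, -0.001, 0.438]
ft_force: [-1.0, -0.5, -0.2]
width: 0.0158
```

Emit:
apply_moves([
  {"grip": 205,"xyz": [0,0,0],"rotation": [0,0,0]},
  {"grip": 195,"xyz": [0,0,0],"rotation": [0,0,0]},
  {"grip": 180,"xyz": [0,0,0],"rotation": [0,0,0]},
  {"grip": 160,"xyz": [0,0,0],"rotation": [0,0,0]},
])

```text
time: 17.92
ee_pos: [0.4899, -0.409, 0.1615]
eef_rot: [0.899, -0.0, -0.001, 0.439]
ft_force: [-0.8, -0.1, 0.7]
width: 0.0288
```

```bash
python3 look.py 16
```

```text
[ 0.48989755 -0.40898186  0.16153394] 0.031435045994313605 [ 0.13927956 -0.03125443  0.38269351] eye rel [0.00049308 0.00906917 0.01020046] h 0.013643556854838564 u 0.0003906581561094123
```

View pics/t16.png

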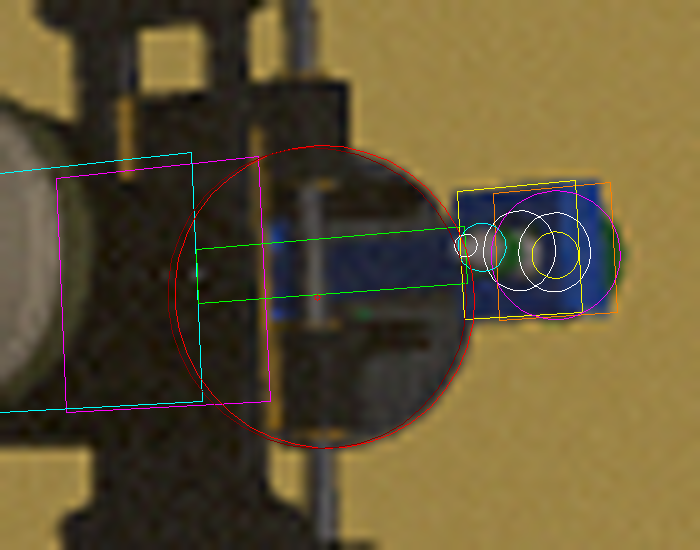

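View pics/s16.png

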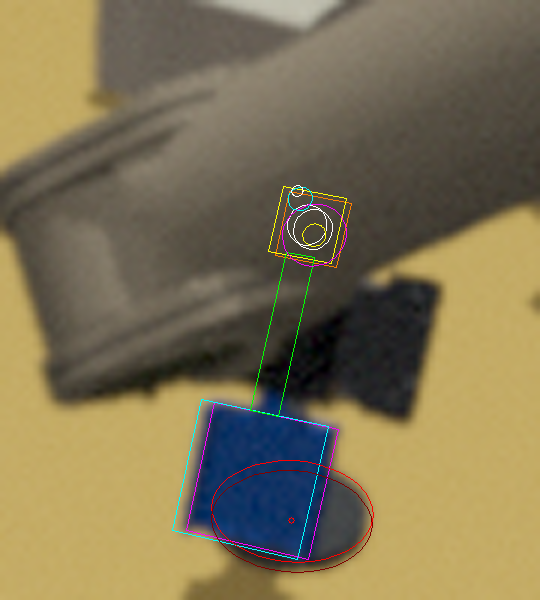

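Emit:
apply_moves([
  {"grip": 120,"xyz": [0,0,0],"rotation": [0,0,0]},
  {"grip": 80,"xyz": [0,0,0],"rotation": [0,0,0]},
  {"grip": 60,"xyz": [0,0,0],"rotation": [0,0,0]},
  {"grip": 60,"xyz": [0,0,0],"rotation": [0,0,0]},
])

```text
time: 18.52
ee_pos: [0.4899, -0.409, 0.1615]
eef_rot: [0.899, -0.0, -0.001, 0.438]
ft_force: [0.5, -0.3, -0.6]
width: 0.0629
```

Emit:
apply_moves([
  {"grip": 60,"xyz": [0,0,-8],"rotation": [0,0,0]},
  {"grip": 60,"xyz": [0,0,-22],"rotation": [0,0,0]},
  {"grip": 60,"xyz": [0,0,-40],"rotation": [0,0,0]},
  {"grip": 60,"xyz": [0,0,-65],"rotation": [0,0,0]},
  {"grip": 60,"xyz": [0,0,-95],"rotation": [0,0,0]},
])

```text
time: 19.15
ee_pos: [0.4902, -0.3324, 0.2213]
eef_rot: [0.899, 0.0, -0.001, 0.438]
ft_force: [0.7, -0.6, 0.4]
width: 0.0662
```

```bash
python3 look.py 17
```

```text
[ 0.49247332 -0.3304624   0.22303719] 0.06628122754756559 [ 1.3451855  -1.00862581  0.6659042 ] eye rel [0.00298584 0.08761512 0.07171758] h 0.1112567677389288 u 0.021017904447005856
```

View pics/t17r.png

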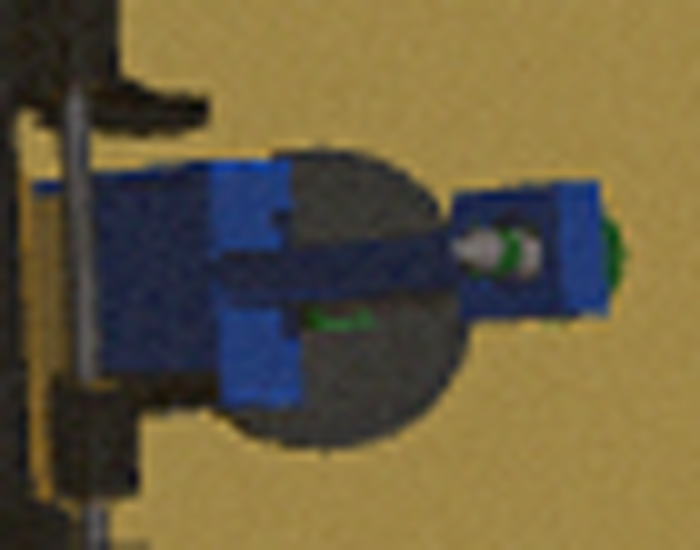

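View pics/side17.png

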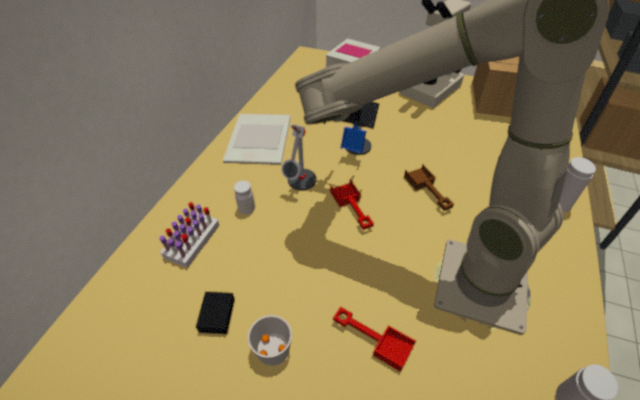

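Run:
```python
from h import *
s,p,Rm=state()
A=np.array
path([(A(w),Rm) for w in [(.475,-.305,.25),(.455,-.28,.28),(.43,-.26,.31),(.41,-.24,.34),(.40,-.23,.36)]],60)
```

```text
t 19.25 p [ 0.4925 -0.3305  0.223 ] w 0.0663 F [ 1.3 -1.   0.7] q [ 0.52  0.22 -0.54  1.94  1.09  1.29 -0.49]
{"grip":60,"xyz":[-17.3,5.6,-36.7],"rotation":[0.0,0.0,0.0]}
{"grip":60,"xyz":[-37.2,13.8,-75.0],"rotation":[0.0,0.0,0.0]}
{"grip":60,"xyz":[-62.1,25.2,-109.3],"rotation":[0.0,0.0,0.0]}
{"grip":60,"xyz":[-82.0,36.5,-143.6],"rotation":[0.0,0.0,0.0]}
{"grip":60,"xyz":[-91.9,46.1,-163.8],"rotation":[0.0,0.0,0.0]}
```

Emit:
apply_moves([
  {"grip": 60,"xyz": [-2,2,-37],"rotation": [0,0,0]},
  {"grip": 60,"xyz": [-25,12,-75],"rotation": [0,0,0]},
  {"grip": 60,"xyz": [-60,25,-109],"rotation": [0,0,0]},
  {"grip": 60,"xyz": [-82,36,-144],"rotation": [0,0,0]},
  {"grip": 60,"xyz": [-92,46,-160],"rotation": [0,0,0]},
])

```text
time: 19.88
ee_pos: [0.3993, -0.2314, 0.3597]
eef_rot: [0.898, 0.001, 0.003, 0.439]
ft_force: [0.2, -0.2, -0.4]
width: 0.0665
```

Emit:
apply_moves([
  {"grip": 60,"xyz": [0,0,0],"rotation": [0,0,0]},
  {"grip": 60,"xyz": [0,0,0],"rotation": [0,0,0]},
  {"grip": 60,"xyz": [0,0,0],"rotation": [0,0,0]},
  {"grip": 60,"xyz": [0,0,0],"rotation": [0,0,0]},
  {"grip": 60,"xyz": [0,0,0],"rotation": [0,0,0]},
])

```text
time: 20.5
ee_pos: [0.3993, -0.2315, 0.3592]
eef_rot: [0.898, 0.002, 0.002, 0.439]
ft_force: [-0.7, 0.7, -0.1]
width: 0.0667
```

```bash
python3 look.py 18
python3 - <<'E'
from h import *
def fit():
    s=load('side18'); 
    cv2.imwrite('pics/f1.png',cv2.resize(s['img'][80:170,320:400],None,fx=6,fy=6,interpolation=cv2.INTER_CUBIC))
    t=load('top18'); cv2.imwrite('pics/f2.png',cv2.resize(t['img'][170:235,380:485],None,fx=7,fy=7,interpolation=cv2.INTER_CUBIC))
    # bystanders
    for nm,(u0,u1,v0,v1) in dict(jar=(165,220,195,245),box=(178,230,145,190),bottle=(295,330,112,150)).items():
        P=cloud(t)[v0:v1,u0:u1].reshape(-1,3);P=P[P[:,2]>.012]; hi=P[P[:,2]>P[:,2].max()-.012]
        print(nm,(hi.min(0)+hi.max(0))/2)
    cv2.imwrite('pics/f3.png',cv2.resize(t['img'][195:245,165:220],None,fx=8,fy=8,interpolation=cv2.INTER_CUBIC))
fit()
E
```

```text
[ 0.39932433 -0.23143558  0.35944141] 0.06637410357434848 [-0.43005395  0.05999695  0.80820057] eye rel [-0.09021809  0.18669686  0.20815033] h 0.27945883137229127 u 0.009221641427761829
jar [0.45743864 0.35765681 0.08003377]
box [0.6300344  0.33022028 0.035541  ]
bottle [ 0.73116693 -0.02563314  0.09997526]
```

View pics/f1.png

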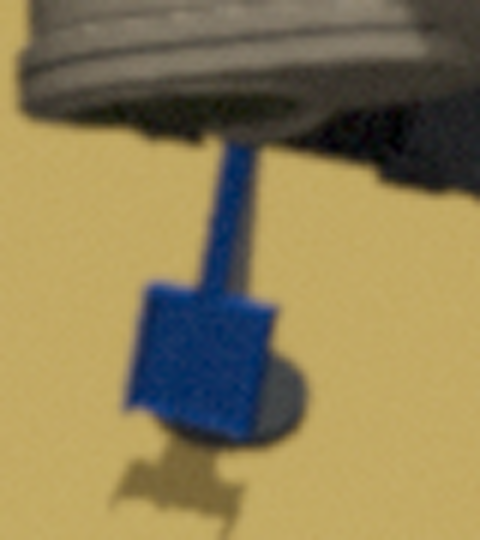

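View pics/f2.png

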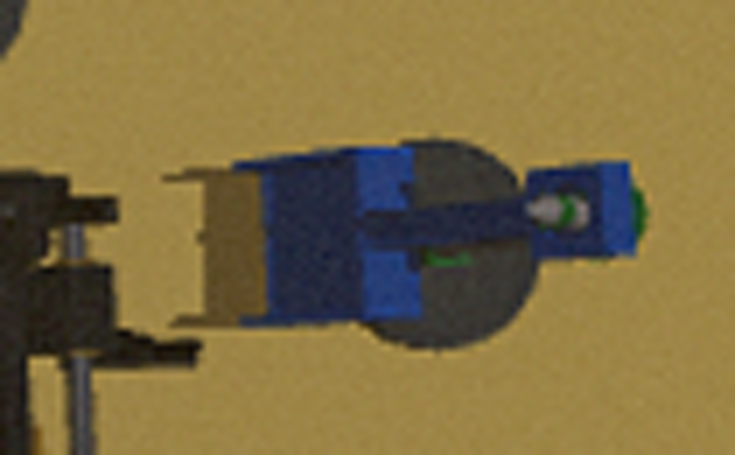

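View pics/f3.png

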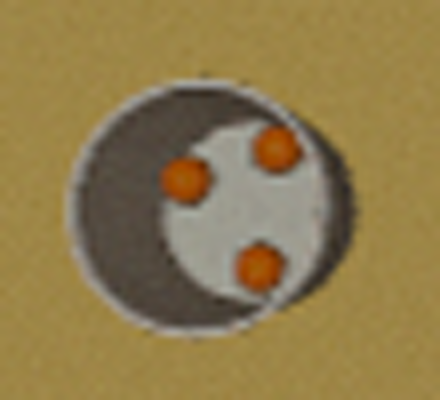

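Run:
```python
from h import *
t=load('top18')
u=np.array([0,D[2],-D[1]])
W=cloud(t)
# plate top-surface depth points: blue pixels in px (456..470)
hsv=cv2.cvtColor(t['img'],cv2.COLOR_BGR2HSV)
b=(hsv[...,0]>100)&(hsv[...,0]<130)&(hsv[...,1]>100)
P=W[b]; P=P[(np.abs(P[:,0]-.49)<.06)&(P[:,1]<-.2)&(P[:,2]>.02)]
q=P-ROOT; print(len(P)); 
for lo,hi in ((-.03,.0),(0,.02),(.02,.05),(.05,.1),(.1,.2)):
    m=(q@u>lo)&(q@u<=hi); print(lo,hi,m.sum(),'h',np.round(np.percentile((q@D)[m],[5,50,95]),4) if m.any() else '', 'x',np.round(q[m,0].mean(),4) if m.any() else '')
for a,h in((63,.0155),(60,.015)):
    Rs=scoopR(-90,a); o=ROOT+D*h-Rs@EYE
    wire(t,Rs,o,f'g{a}',(380,485,170,235),7)
```

```text
570
-0.03 0.0 85 h [0.0163 0.0271 0.0325] x 0.0007
0 0.02 40 h [0.0183 0.0228 0.026 ] x -0.0022
0.02 0.05 19 h [0.0088 0.0122 0.0195] x 0.0025
0.05 0.1 125 h [-0.0402 -0.0265  0.003 ] x -0.0038
0.1 0.2 301 h [-0.0526 -0.0449 -0.0095] x -0.0009
```

View pics/g63.png

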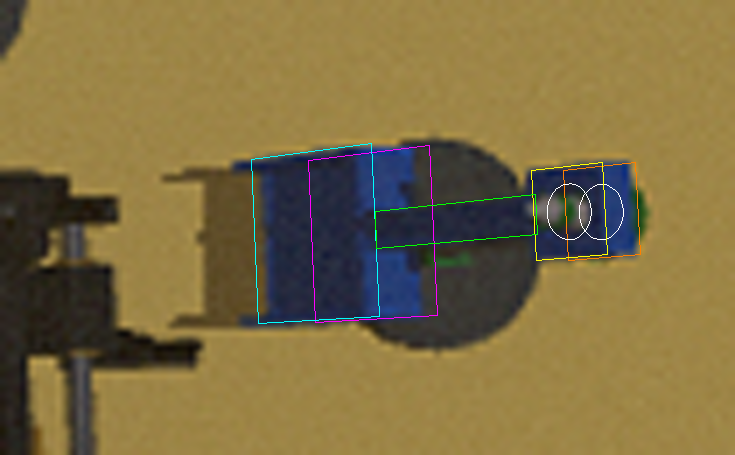

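Run:
```python
from h import *
t=load('top18')
for a,h in((57,.0145),):
    Rs=scoopR(-90,a); o=ROOT+D*h-Rs@EYE
    wire(t,Rs,o,f'g{a}',(380,485,170,235),7)
```

```text
(no output)
```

View pics/g57.png

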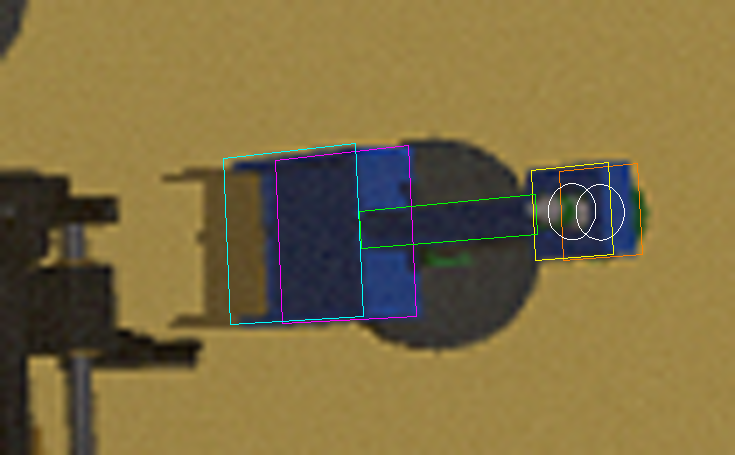

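Run:
```python
from h import *
s,p,Rm=state()
A=np.array
path([(A(w),Rm) for w in [(.40,-.20,.38),(.40,-.15,.39),(.40,-.10,.40),(.40,-.06,.40),(.40,-.04,.40)]],60)
```

```text
t 20.6 p [ 0.3993 -0.2314  0.3594] w 0.0664 F [-0.4  0.1  0.8] q [ 0.48 -0.16 -0.62  1.98  0.81  1.48 -0.28]
{"grip":60,"xyz":[0.9,-3.1,-37.4],"rotation":[0.0,0.0,0.0]}
{"grip":60,"xyz":[1.2,-25.9,-83.0],"rotation":[0.0,0.0,0.0]}
{"grip":60,"xyz":[1.5,-48.7,-128.6],"rotation":[0.0,0.0,0.0]}
{"grip":60,"xyz":[1.7,-73.3,-160.2],"rotation":[0.0,0.0,0.0]}
{"grip":60,"xyz":[1.7,-85.6,-176.0],"rotation":[0.0,0.0,0.0]}
```

Emit:
apply_moves([
  {"grip": 60,"xyz": [1,-3,-37],"rotation": [5,0,0]},
  {"grip": 60,"xyz": [1,-26,-83],"rotation": [10,0,0]},
  {"grip": 60,"xyz": [1,-49,-129],"rotation": [18,0,0]},
  {"grip": 60,"xyz": [2,-73,-160],"rotation": [26,0,0]},
  {"grip": 60,"xyz": [2,-86,-176],"rotation": [30,0,0]},
])

```text
time: 21.22
ee_pos: [0.4007, -0.0383, 0.4006]
eef_rot: [0.982, 0.002, 0.003, 0.19]
ft_force: [-0.3, -0.4, -1.0]
width: 0.0668
```

Run:
```python
from h import *
s=cam('side','side19');t=cam('top','top19')
for a,h in((58,.0155),):
    Rs=scoopR(-90,a); o=ROOT+D*h-Rs@EYE
    for c,n,box,k in((s,'h1',(330,400,85,165),7),(t,'h2',(395,480,175,230),8)):
        wire(c,Rs,o,n,box,k); img=cv2.imread(f'pics/{n}.png'); pegwire(img,c,box,k,ROOT,90); cv2.imwrite(f'pics/{n}.png',img)
        cv2.imwrite(f'pics/{n}r.png',cv2.resize(c['img'][box[2]:box[3],box[0]:box[1]],None,fx=k,fy=k,interpolation=cv2.INTER_CUBIC))
```

```text
(no output)
```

View pics/h1r.png

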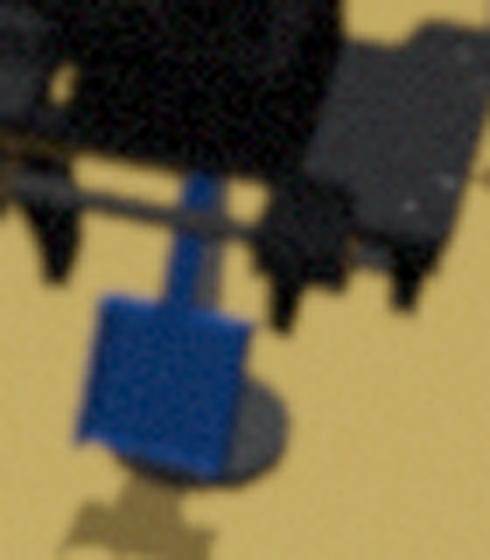

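View pics/h1.png

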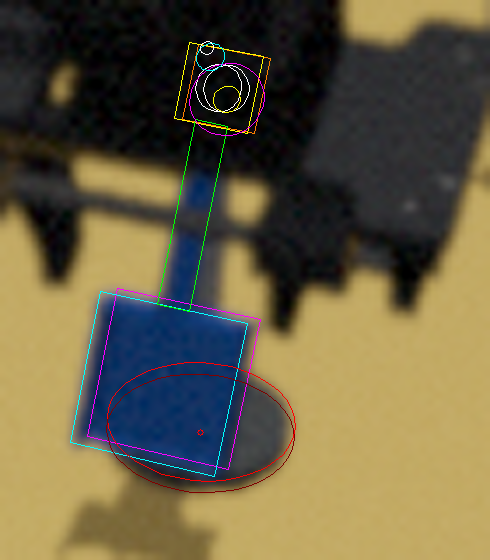

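View pics/h2.png

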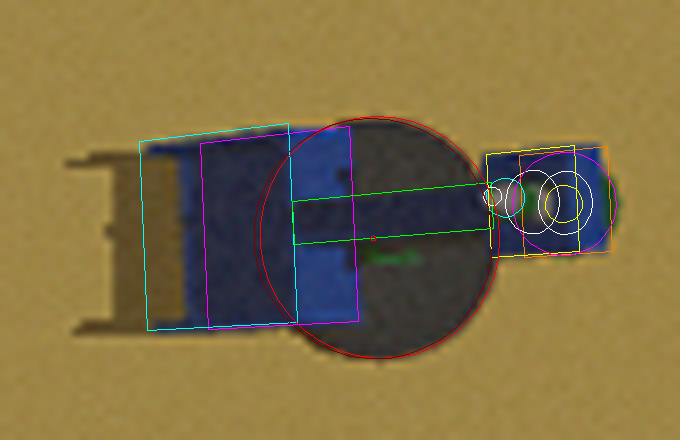

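Run:
```python
from h import *
s,p,Rm=state()
A=np.array
path([(p+(A([.52,.1,.28])-p)*f,Rm) for f in (.2,.4,.6,.8,1)],60)
```

```text
t 21.325 p [ 0.4006 -0.0391  0.4003] w 0.0667 F [-0.1 -1.1 -0.3] q [ 0.41 -0.19 -0.62  1.69  0.27  1.67 -0.17]
{"grip":60,"xyz":[23.9,-34.7,12.0],"rotation":[0.0,0.0,0.0]}
{"grip":60,"xyz":[47.8,-69.5,24.0],"rotation":[0.0,0.0,0.0]}
{"grip":60,"xyz":[71.8,-104.2,36.1],"rotation":[0.0,0.0,0.0]}
{"grip":60,"xyz":[95.7,-138.9,48.1],"rotation":[0.0,0.0,0.0]}
{"grip":60,"xyz":[119.6,-173.6,60.1],"rotation":[0.0,0.0,0.0]}
```

Emit:
apply_moves([
  {"grip": 60,"xyz": [24,-35,12],"rotation": [0,0,0]},
  {"grip": 60,"xyz": [48,-70,24],"rotation": [0,0,0]},
  {"grip": 60,"xyz": [72,-104,36],"rotation": [0,0,0]},
  {"grip": 60,"xyz": [96,-139,48],"rotation": [0,0,0]},
  {"grip": 60,"xyz": [119,-173,60],"rotation": [0,0,0]},
])

```text
time: 21.95
ee_pos: [0.5203, 0.0994, 0.279]
eef_rot: [0.981, 0.002, 0.003, 0.192]
ft_force: [0.1, -0.8, 0.1]
width: 0.0665
```

Run:
```python
from h import *
s=cam('side','side20');t=cam('top','top20')
for a,h in((58,.0155),):
    Rs=scoopR(-90,a); o=ROOT+D*h-Rs@EYE
    for c,n,box,k in((s,'i1',(330,400,75,165),7),):
        wire(c,Rs,o,n,box,k); img=cv2.imread(f'pics/{n}.png'); pegwire(img,c,box,k,ROOT,90); 
        cv2.imwrite(f'pics/{n}.png',np.hstack([img,cv2.resize(c['img'][box[2]:box[3],box[0]:box[1]],None,fx=k,fy=k,interpolation=cv2.INTER_CUBIC)])[:600,:800*2] if 0 else np.hstack([cv2.resize(img,None,fx=.8,fy=.8),cv2.resize(c['img'][box[2]:box[3],box[0]:box[1]],(392,504),interpolation=cv2.INTER_CUBIC)]))
print('change top19->20 around scoop', np.abs(load('top19')['img'][150:240,400:485].astype(int)-t['img'][150:240,400:485]).mean())
```

```text
change top19->20 around scoop 2.781830065359477
```

View pics/i1.png

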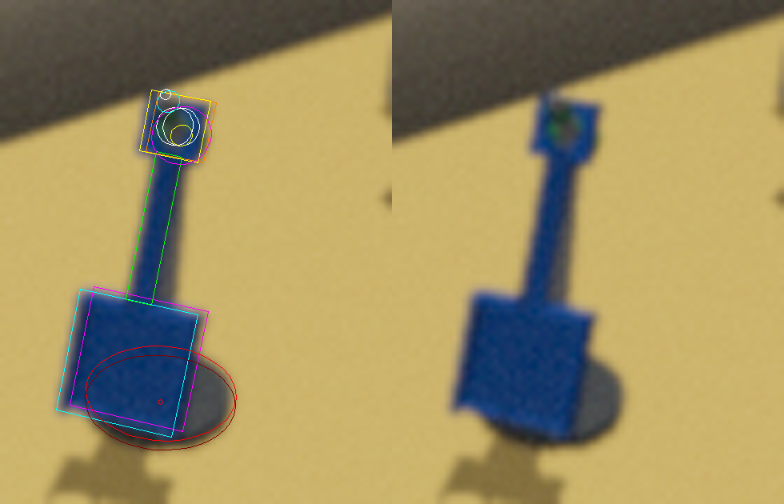

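View pics/side20.png

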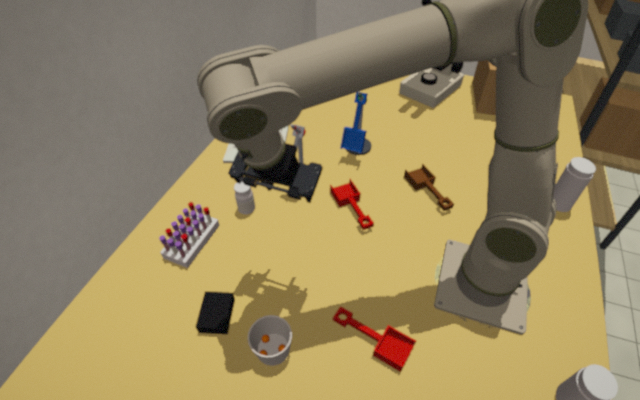

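Emit:
apply_moves([
  {"grip": 60,"xyz": [0,0,0],"rotation": [0,0,0]},
  {"grip": 60,"xyz": [0,0,0],"rotation": [0,0,0]},
  {"grip": 60,"xyz": [0,0,0],"rotation": [0,0,0]},
])

```text
time: 22.42
ee_pos: [0.5197, 0.0999, 0.277]
eef_rot: [0.981, 0.004, 0.001, 0.192]
ft_force: [0.1, -0.3, 0.1]
width: 0.0666
```

Run:
```python
from h import *
t=cam('side','side21'); a=load('side20')['img'][80:165,330:400].astype(int); print(np.abs(a-t['img'][80:165,330:400]).mean())
from bench import r
print(r.close_job())
```

```text
2.3481792717086836
the job is handed in; nothing more can be done
None
```

I tipped all three balls into the jar and hung the scoop by its eye on the green peg. I released it against the collar and handed the job in at about 22.5 s. No verdict was reported.

**Last checks:**
- **Balls and jar:** all three balls are visible inside the jar. The jar is upright and measured within 1 mm of its starting position.
- **Bottle and slide box:** both are within about 1 mm of where they started.
- **Scoop:** the eye sits around the peg. Its centre is about 15 mm above the collar, give or take 3 mm, against the 0–25 mm allowed. Before I let go I felt the plate touch the collar (about 9 N).
- **At rest:** the scoop looked unchanged in successive pictures, and the gripper was well clear of everything.

**Not confirmed:**
- **Tilt:** the scoop hangs about 18° past square to the peg. The loose hole would allow about 23°, so friction may be holding it short of that.
- **Fit to the pictures:** my model of the hanging scoop is off from the images by about 2 mm, roughly the camera calibration limit.

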